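# Lock the inspection box with a snap hook

### The arm

A 7-joint arm with a two-finger parallel gripper is mounted at the origin on the work surface. World frame = base frame: x ahead of the robot, y to its left, z up, the work surface at z = 0. Lengths are in m, angles in rad, forces in N, time in s.
With the tool pointing down it reaches from about 0.425 to 0.925 m from the base axis. Payload 6.8 kg.
Tool frame: the origin (TCP) lies midway between the tips of the shut fingers; the grasp point (between the pads) lies 19 mm behind it; z points along the fingers, y is the direction in which the jaws open and shut (so a half turn about z gives the same grasp; the last joint's range is limited). The gripper opens to 85 mm and grips with 20 to 120 N. Pads are 22 mm wide; open, the fingers measure 114 mm over their backs; the gripper's body (76 mm by 85 mm) begins 54 mm behind the grasp point. The pads swing forward as they close: fully open they stand 13 mm farther back than shut.
Start: joints at [1.222, 0.477, 0.022, 1.555, -0.011, 1.109, -0.083], TCP at [0.161, -0.656, 0.231] pointing down, gripper open.
Joint ranges: [-2.96, 2.96], [-0.34, 2.1], [-1.41, 1.46], [0.24, 2.44], [-1.37, 4.51], [0.17, 1.92], [-2.96, 2.96]. Speed limits (rad/s): [2.39, 2.39, 3.14, 3.14, 3.14, 3.14, 3.14].

### API

Orientations are given as a unit quaternion [w, x, y, z].
In Python, from station import bot gives the robot as it stands.
- The arm moves only by the tool step_arm, never from a script. Its argument "increments" is a list of rows, each a list of 7 numbers: the shift along the world's x, y, z in m, then the turn, a rotation vector about the world's x, y, z in degrees, then the gripper command: -1 is fully open, 1 is shut, values between are in proportion. In form: [[dx, dy, dz, rx, ry, rz, fingers], ...]. A call has 1 to 10 rows; each row is the pose to reach, as a shift and turn from the pose commanded when the call began; what a row does not reach only later rows make up. A row lasts 1/12 s, in which the tool goes at most 41.7 mm and 7.16 degrees, less where a joint would pass 70% of its speed; a pose out of reach is approached as far as the arm can. A call with a gripper value outside its range is refused whole. The fingers move at their own pace and stop on an object; "force" is the grip in N (left out, the last holds). Time passes only in rows, so rows that repeat a pose let the fingers close. It gives the time, the measured TCP pose, the force and the opening at its end, in the units of the state.
- bot.get_obs(): the state, without advancing time (a new reading comes with each control period).
- bot.read_camera(name): name is "scene" or "side" or "wrist"; returns a dict with "color" (400x640x3 uint8, red, green, blue), "intrinsics" (3x3 intrinsics, pixels), "extrinsics" (4x4, takes a point from camera to world coordinates). Camera axes: x right, y up, looking along -z (the intrinsics and any distortion apply to the point x, -y, -z); pixel columns grow to the right and rows downward; lengths in m; the calibration is good to about 2 mm. A picture is of the moment at which its call begins. There is no depth.
- bot.hand_in(): hands the job in, once; it reports no verdict.
Trained networks look in the newest picture that a camera, given by its name, has taken for a name from the list of things; names that differ only in an ending like _2 or _b are one class to them, and where a whole thing is asked for, a point or a joint stands for the part that bears it (a point fixed in the world has none). Each returns a list of dicts, best first, with "conf" (0 to 1); they miss things now and then, are a little off and sometimes report something else, mostly with a low value. They report only what shows in the picture. A call takes as long as a camera call.
- bot.recognise(thing, camera): "location" ([column, row] as shares, 0 to 1, of the picture: columns of its width, rows of its height, amid what is visible of it).
- bot.place_of(thing, camera): "location" ([column, row] as shares, 0 to 1, of the picture: columns of its width, rows of its height: a listed point, or the origin of a listed thing).
The state is a dict: "t": time; "q": joint angles; "joint_vel": joint speeds; "joint_torque": joint torques, N m; "eef_pos": TCP position; "tool_rot": TCP orientation; "contact_force": force on the tool from outside, world axes, zero at the start; "torque": the same for the moment, N m; "gripper_width": opening from 0.0 (shut) to 1.0 (fully open).
Only numpy, scipy, OpenCV 4.12 (cv2) and the standard library are available. Lean on these libraries where they do the work, as an engineer would, in place of code of your own. Each camera call takes 0.05 s, during which the arm holds its last target.

### The job

Push the green inspection box's sloping lid fully shut, so that its steel staple comes up through the slot in the lid. Then take the orange-gripped snap hook from its stand and press it onto the staple's bar until the sprung gate flicks shut behind the bar, and let go, leaving the hook hanging locked on the staple. Do not disturb the loose things standing around.

Things in the scene. Friction and masses are not known exactly. Their poses are not given: they have to be found in the camera images.
- box: Green box fixed to the bench, 131 mm long (x), 200 mm wide (y). Origin: centre of its underside; x points from its low front (50 mm high, facing the robot) to its high back (142 mm), z up.
- lamp (a point): Centre of the fixed white ring magnifier (172 mm across, tube 28 mm thick, 304 mm above the bench) on a post behind the box, with a clear lens. It reaches out over the staple, so a tool pointing straight down at the staple strikes it: come in from the box's low front side, square to the lid, tool leaning 35 degrees. Axes as the box.
- lid_hinge (a point): Point in the middle of the lid's hinge line (along the box's y), at the top of the back wall, in the plane of the shut lid's underside. Axes as the box.
- lid (a joint): Lid angle in rad: 0 shut (sloping 35 degrees, low edge towards the robot), positive when its low edge is lifted. The hinge is stiff: the lid stays where it is left; pushing its front down (about 2 to 4 N) shuts it.
- lid_press (a point): Point on the lid's top face, mid-width, 148 mm from the hinge: a good place to push down. The lid is a plate 6 mm thick, 168 mm from hinge to free edge (yellow stripe), 200 mm wide, with a slot 46 mm wide (y), 89 to 113 mm from the hinge. Site turns with the lid: x towards the hinge, y along it, z out of the top face.
- staple: Steel U-shaped staple fixed in the box, round bar 8 mm thick. Origin: centre of its cross bar. y along the bar, x up the slope (towards the box's back), z square to the shut lid, outwards: 35 degrees from vertical, leaning to the low front. The bar is 42 mm above the shut lid's top face; its legs stand at y = -17 and +17 mm, so 26 mm are free between them.
- stand: Grey plastic stand fixed to the bench, 110 x 70 mm, base 8 mm thick with two ribs, up to 24 mm high, between which the hook stands upright. Origin: centre of its underside; x along the slot, the hook's x the same way at the start.
- hook_grip (a point): Centre of the orange grip block (36 mm along x, 24 along y, 28 along z) on the spine of the loose steel snap hook (about 180 g). Pinch it across y. x points to the crook (nose) end, z from the gate side up to the grip. The hook is a loop of 9 mm round steel in the x-z plane, x = -52 to +35 mm, z = -62 (underside) to -13 mm from this point.
- hook: The snap hook as a whole: axes as hook_grip, origin 62 mm below the grip's centre along z and 10 mm from it along -x. For use its x points up the lid's slope, z square to the lid, so that it hangs in its crook. Bar through the loop: the bar rests at most 35 mm above this origin, under the spine.
- hook_mouth (a point): Point on the hook's gate, 2 mm from the grip's centre along +x and 57.5 mm below it: press the staple's bar (along y) here, hook moving along its own -z, within 3 mm in x. Once the bar is about 31 mm in (under the spine) the gate flicks shut behind it; drawing the hook back about 12 mm along its own -x, bar into the crook, makes sure.
- gate (a joint): Angle in rad of the brass gate along the hook's underside: 0 shut, positive as it is pushed into the loop (at most 0.85). Pivot at the hook's tail side (34 mm from the grip's centre in -x), tip 44 mm further on against the nose. Sprung shut; about 3 to 7 N at the bar opens it.
- tin_center (a point): Bystander: small metal jar with a white cap, 40 mm across, 45 mm high; its centre.
- connector_center (a point): Bystander: black round connector, 36 mm across, 45 mm high; its centre.
- pot_center (a point): Bystander: white pot with a blue cap, 44 mm across, 60 mm high; its centre.
- driver_grip (a point): Bystander: grey-handled screwdriver lying down, 180 mm long; centre of its handle.

How it is judged:
On the way, in this order (a step that is already met when the one before it is completed fails the run):
1. the lid is shut (within 0.04 rad) (value of joint lid below 0.04 rad), for 0.2 s.
2. the staple's bar comes in through the hook's gate, pushing it open (over 0.3 rad), lid still shut (value of joint lid below 0.04 rad and value of joint gate above 0.3 rad and angle between the y axis of hook_grip and the y axis of staple, either way round below 0.5 rad and x of staple in the frame of hook_grip between -0.035 and 0.03 m and y of staple in the frame of hook_grip between -0.02 and 0.02 m and z of staple in the frame of hook_grip between -0.065 and -0.02 m).
At the end, for the whole second after the job is handed in: The lid is shut within 0.04 rad, the hook's gate is shut within 0.08 rad with the middle of the staple's bar inside the hook's loop (within 25 mm of the loop's plane), and the hook is let go and at rest (value of joint lid below 0.04 rad and value of joint gate below 0.08 rad and angle between the y axis of hook_grip and the y axis of staple, either way round below 1.25 rad and x of staple in the frame of hook_grip between -0.046 and 0.03 m and y of staple in the frame of hook_grip between -0.025 and 0.025 m and z of staple in the frame of hook_grip between -0.058 and -0.018 m and linear speed of hook below 0.03 m/s and angular speed of hook below 0.4 rad/s); the robot touches nothing.
It fails at once if the tin is moved by more than 30 mm (distance of tin_center from where it was at the start of the episode above 0.03 m).
It fails at once if the connector is moved by more than 30 mm (distance of connector_center from where it was at the start of the episode above 0.03 m).
It fails at once if the pot is moved by more than 30 mm (distance of pot_center from where it was at the start of the episode above 0.03 m).
It fails at once if the screwdriver is moved by more than 30 mm (distance of driver_grip from where it was at the start of the episode above 0.03 m).
It also fails if it takes over 69 s, if anything falls off the work surface, if the arm or the gripper's body presses on something with over 40 N, if the wrist force passes 120 N, or if a joint passes its speed limit or range.

## Working session

There is one attempt and no reset: what is moved stays moved. The work goes in short steps, Python scripts to look and compute and a tool call to move; the robot and the scene stay as the last step left them, time stands still between calls to the robot, and variables do not carry over. Pictures are saved under pics/ and viewed, and the job is handed in when it is done.

Besides the shell and the picture viewer there is one more tool, called after "Call:" by a JSON object that holds its "op" and its "data", one argument or row to a line. step_arm: Moves the arm, as the interface text tells. Its arguments: {"type":"object","properties":{"increments":{"type":"array","items":{"type":"array","items":{"type":"number"}}},"force":{"type":"number"}},"required":["increments"]}

```bash
mkdir -p pics; ls
cat > h.py <<'E'
import numpy as np, cv2
from station import bot
def cap(cam,name=None):
    d=bot.read_camera(cam)
    if name: cv2.imwrite(f'pics/{name}.png',d['color'][:,:,::-1])
    return d
def ray(d,loc):
    K=np.array(d['intrinsics']);E=np.array(d['extrinsics'])
    u=loc[0]*640;v=loc[1]*400
    x=np.linalg.solve(K,[u,v,1]); c=np.array([x[0],-x[1],-x[2]])
    r=E[:3,:3]@c; return E[:3,3],r/np.linalg.norm(r)
def onz(d,loc,z):
    o,r=ray(d,loc); return o+r*(z-o[2])/r[2]
def tri(rays):
    A=np.zeros((3,3));b=np.zeros(3)
    for o,r in rays:
        P=np.eye(3)-np.outer(r,r);A+=P;b+=P@o
    p=np.linalg.solve(A,b); return p,[np.linalg.norm((np.eye(3)-np.outer(r,r))@(p-o)) for o,r in rays]
def proj(d,p):
    K=np.array(d['intrinsics']);E=np.array(d['extrinsics'])
    c=E[:3,:3].T@(np.array(p)-E[:3,3]); h=K@[c[0],-c[1],-c[2]]; return h[:2]/h[2]
E
python3 - <<'E'
from h import *
D={}
for c in ['scene','side','wrist']:
    D[c]=cap(c,c+'0'); d=D[c]; print(c,d['extrinsics'][:3],d['intrinsics'][0],d.keys())
    
for t in ['box','lamp','lid_hinge','lid_press','staple','stand','hook_grip','hook','hook_mouth','tin_center','connector_center','pot_center','driver_grip']:
    R=[]
    for c in ['scene','side','wrist']:
        r=bot.place_of(t,c)[:2]
        print(t,c,[(np.round(np.array(x['location'])*[640,400],1),round(x['conf'],2)) for x in r])
        if r and c!='wrist': R.append(ray(D[c],r[0]['location']))
    if len(R)==2: print('   ',*tri(R))
print(bot.get_obs())
E
```

```text
pics
scene [[-0.41509103 -0.51728734  0.74840714  1.60316446]
 [ 0.90976392 -0.23113754  0.3448261   0.47994978]
 [-0.0053892   0.82400803  0.56655248  0.96175798]] [431.29615718   0.         322.99147985] dict_keys(['color', 'intrinsics', 'extrinsics'])
side [[ 0.99904426 -0.02394463  0.03656815  0.63918241]
 [ 0.04340584  0.64201502 -0.76546237 -1.13093461]
 [-0.00514858  0.76631806  0.64244076  1.13596647]] [451.01024381   0.         305.31833425] dict_keys(['color', 'intrinsics', 'extrinsics'])
wrist [[ 0.23836351  0.9376765   0.25287473  0.22520026]
 [-0.97117408  0.2306594   0.06014268 -0.6398733 ]
 [-0.00193355 -0.2599212   0.96562789  0.37289023]] [304.71568392   0.         321.18261223] dict_keys(['color', 'intrinsics', 'extrinsics'])
box scene [(array([385.9, 251. ]), 0.94), (array([441.4, 276.9]), 0.22)]
box side [(array([299.6, 201.5]), 0.65)]
box wrist []
    [0.55172154 0.22138354 0.0060723 ] [np.float64(0.0006729709044218725), np.float64(0.0006729709044216651)]
lamp scene [(array([384.6, 181.8]), 0.94), (array([335.3, 208.8]), 0.41)]
lamp side [(array([309.7, 136.8]), 
[... 2383 characters left out ...]
)]
{'t': 2.1, 'q': array([ 1.22188698,  0.47700482,  0.02237235,  1.55537506, -0.01152215,
        1.10930036, -0.08306956]), 'joint_vel': array([ 0.00174582,  0.00020051, -0.00034194, -0.00085014, -0.00201416,
       -0.00146736,  0.00035543]), 'joint_torque': array([ 1.96961737e-04, -5.96315682e+01,  1.60639945e+00, -2.81539929e+01,
        1.24471760e-02,  1.61765089e-03,  4.20227778e-06]), 'eef_pos': array([ 0.1610173 , -0.65554276,  0.23131468]), 'tool_rot': array([1.52891561e-05, 9.92758651e-01, 1.20126019e-01, 2.66543137e-05]), 'contact_force': array([ 0.52195638,  0.20466761, -0.01926089]), 'torque': array([ 0.00796445, -0.01099308, -0.00376828]), 'gripper_width': 0.9989213799445834}
```

View pictures.

View pics/scene0.png

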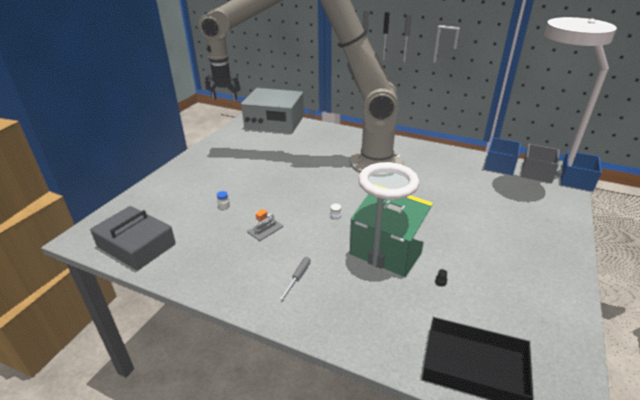

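View pics/side0.png

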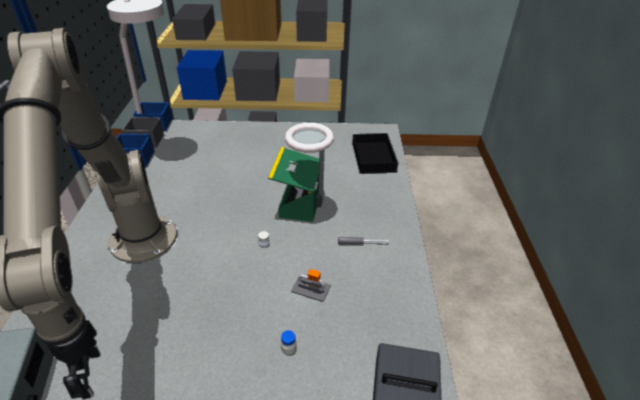

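Run:
```python
import cv2
a=cv2.imread('pics/scene0.png');cv2.imwrite('pics/sc_a.png',cv2.resize(a[150:300,320:480],None,fx=5,fy=4.0,interpolation=2)[:600,:800])
cv2.imwrite('pics/sc_b.png',cv2.resize(a[190:260,220:310],None,fx=8,fy=8,interpolation=2))
a=cv2.imread('pics/side0.png');cv2.imwrite('pics/si_a.png',cv2.resize(a[110:230,230:380],None,fx=5,fy=5,interpolation=2))
cv2.imwrite('pics/si_b.png',cv2.resize(a[250:320,270:360],None,fx=8,fy=8,interpolation=2))
```

```text
(no output)
```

View pics/sc_a.png

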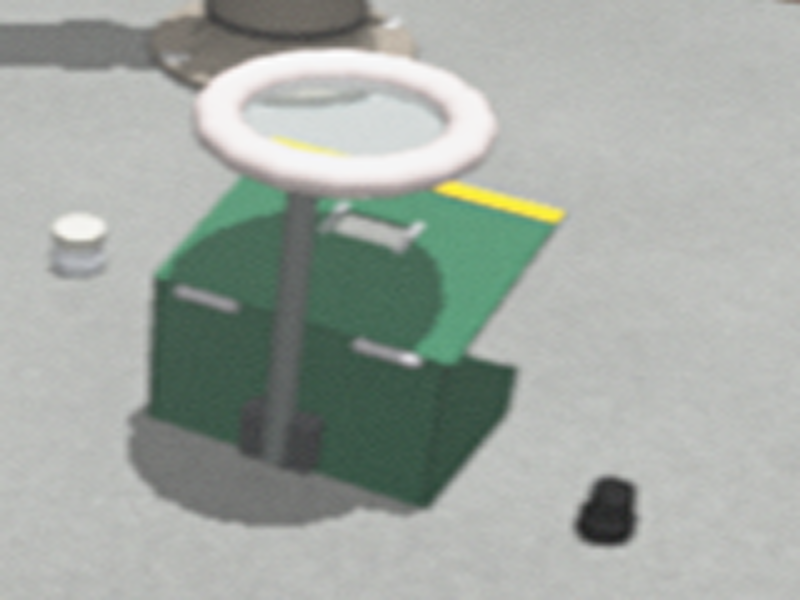

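View pics/sc_b.png

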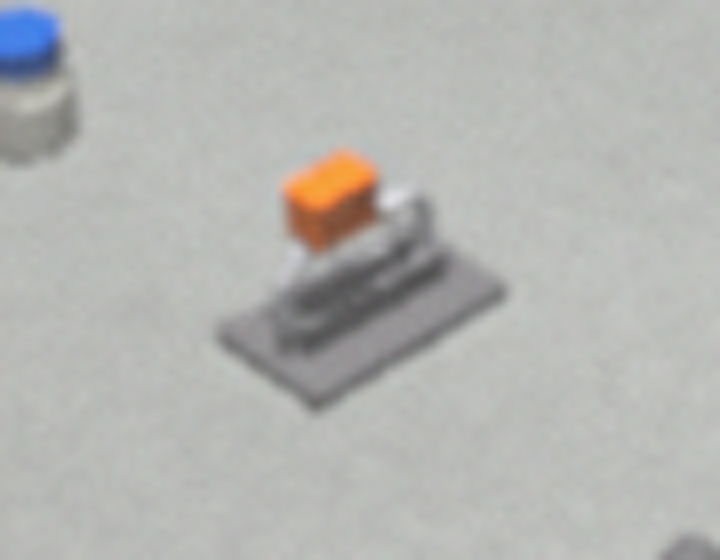

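View pics/si_a.png

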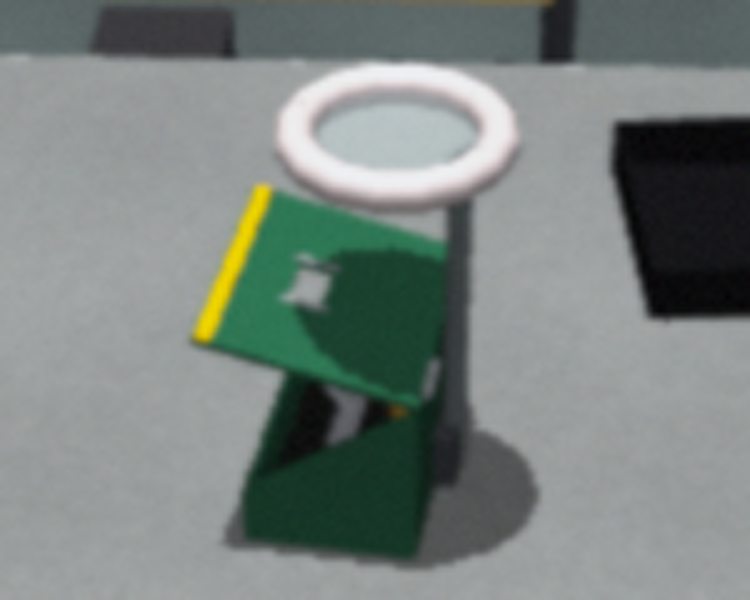

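View pics/si_b.png

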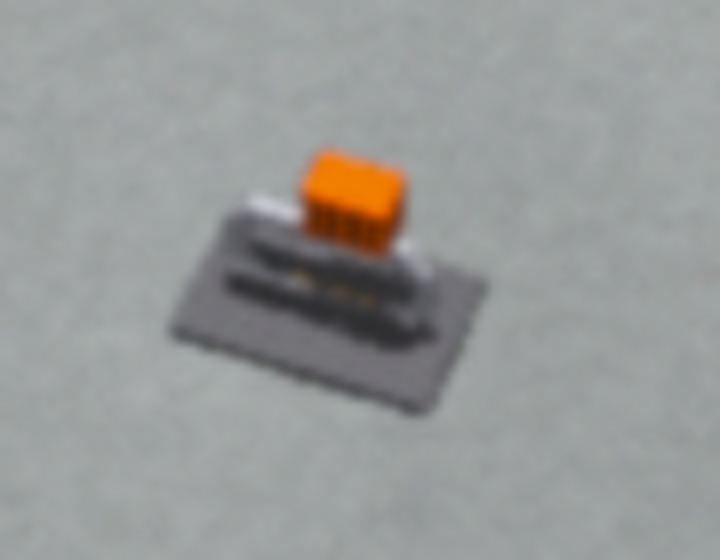

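Run:
```python
from h import *
S=cap('scene');I=cap('side')
a=lambda x,y:onz(S,[(320+x/5)/640,(150+y/4)/400],0)
p,q=a(150,415),a(428,505);print('box back corners',p,q,np.linalg.norm(p-q),np.degrees(np.arctan2(*(q-p)[:2][::-1])))
b=lambda x,y:onz(I,[(230+x/5)/640,(110+y/5)/400],0)
p2,q2=b(245,540),b(417,555);print('box right face',p2,q2,np.linalg.norm(p2-q2),np.degrees(np.arctan2(*(q2-p2)[:2][::-1])))
# stand
c=lambda x,y,z:onz(S,[(220+x/8)/640,(190+y/8)/400],z)
for P in [(218,328),(318,398),(508,288)]: print('st sc',c(*P,.008))
e=lambda x,y,z:onz(I,[(270+x/8)/640,(250+y/8)/400],z)
for P in [(170,325),(425,405),(488,282)]: print('st si',e(*P,.008))
# hinge ends at underside top: hinge z .142
h=lambda x,y:onz(S,[(320+x/5)/640,(150+y/4)/400],.142)
print('hinge',h(155,275),h(440,360))
# grip top corners z=.062+.014+~.0085
print('grip sc',[c(x,y,.084) for x,y in [(285,190),(345,152),(380,180),(318,212)]])
print('grip si',[e(x,y,.084) for x,y in [(325,152),(408,180),(395,220),(305,195)]])
```

```text
box back corners [0.60530749 0.11650535 0.        ] [0.63033188 0.31067516 0.        ] 0.19577572905622057 82.65626284268194
box right face [0.47935878 0.12817851 0.        ] [0.60937211 0.11630347 0.        ] 0.13055451570767448 -5.218748439718282
st sc [ 0.65148177 -0.25031741  0.008     ]
st sc [ 0.67390393 -0.18587455  0.008     ]
st sc [ 0.57521932 -0.14833195  0.008     ]
st si [ 0.54937812 -0.2212738   0.008     ]
st si [ 0.65044933 -0.2563443   0.008     ]
st si [ 0.67476835 -0.19466759  0.008     ]
hinge [0.60217259 0.11401367 0.142     ] [0.62861968 0.3023484  0.142     ]
grip sc [array([ 0.63746971, -0.21655913,  0.084     ]), array([ 0.60367747, -0.20744576,  0.084     ]), array([ 0.61490987, -0.18343277,  0.084     ]), array([ 0.64494615, -0.19573802,  0.084     ])]
grip si [array([ 0.60954455, -0.19608828,  0.084     ]), array([ 0.64178473, -0.20903736,  0.084     ]), array([ 0.637201  , -0.22912433,  0.084     ]), array([ 0.60267053, -0.21807893,  0.084     ])]
```

Call:
{"op": "step_arm", "data": {
  "increments": [
    [0.2,0.21,0.02,0,0,-34,-1],
    [0.2,0.21,0.02,0,0,-34,-1],
    [0.2,0.21,0.02,0,0,-34,-1],
    [0.2,0.21,0.02,0,0,-34,-1],
    [0.2,0.21,0.02,0,0,-34,-1],
    [0.2,0.21,0.02,0,0,-34,-1],
    [0.2,0.21,0.02,0,0,-34,-1],
    [0.4,0.42,0.02,0,0,-34,-1],
    [0.4,0.42,0.02,0,0,-34,-1],
    [0.4,0.42,0.02,0,0,-34,-1]
  ]
}}

```text
t: 3.03
eef_pos: [0.4479, -0.3539, 0.2517]
tool_rot: [0.0, 0.984, -0.175, 0.0]
contact_force: [0.3, -1.6, 0.4]
gripper_width: 0.999
```

Call:
{"op": "step_arm", "data": {
  "increments": [
    [0.03,0.035,0.0,0,0,0,-1],
    [0.03,0.035,0.0,0,0,0,-1],
    [0.03,0.035,0.0,0,0,0,-1],
    [0.03,0.035,0.0,0,0,0,-1]
  ]
}}

```text
t: 3.37
eef_pos: [0.4766, -0.3206, 0.2513]
tool_rot: [0.0, 0.985, -0.175, -0.0]
contact_force: [0.0, -0.5, 0.0]
gripper_width: 1.0
```

Call:
{"op": "step_arm", "data": {
  "increments": [
    [0.125,0.12,0.02,0,0,0,-1],
    [0.125,0.12,0.02,0,0,0,-1],
    [0.125,0.12,0.02,0,0,0,-1],
    [0.125,0.12,0.02,0,0,0,-1],
    [0.125,0.12,0.02,0,0,0,-1],
    [0.125,0.12,0.02,0,0,0,-1],
    [0.125,0.12,0.02,0,0,0,-1]
  ]
}}

```text
t: 3.95
eef_pos: [0.6009, -0.2024, 0.271]
tool_rot: [0.001, 0.984, -0.176, -0.0]
contact_force: [-0.3, -0.8, -0.0]
gripper_width: 0.996
```

Run:
```python
from h import *
D={'wrist':cap('wrist','w1')}
d=D['wrist']
for t in ['stand','hook_grip','hook','hook_mouth']:
    r=bot.place_of(t,'wrist')[:2]
    print(t,[(np.round(np.array(x['location'])*[640,400],1),round(x['conf'],2), onz(d,x['location'],{'stand':0,'hook_grip':.07,'hook':.008,'hook_mouth':.013}[t]).round(4)) for x in r])
o=bot.get_obs();print(o['eef_pos'],o['tool_rot'])
```

```text
stand [(array([321.7, 156.2]), 0.64, array([ 0.6082, -0.2063,  0.    ])), (array([236.5, 314.4]), 0.44, array([0.421 , 0.0058, 0.    ]))]
hook_grip []
hook [(array([323. , 157.4]), 0.83, array([ 0.6072, -0.2077,  0.008 ]))]
hook_mouth []
[ 0.60060195 -0.20253219  0.27130209] [ 3.91596162e-04  9.84219618e-01 -1.76950733e-01 -1.70908547e-04]
```

View pics/w1.png

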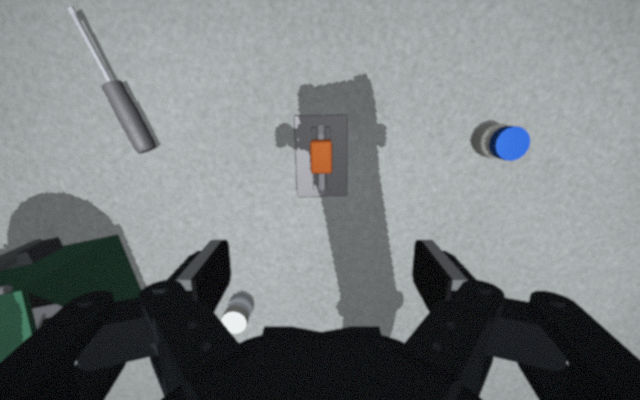

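Run:
```python
from h import *
d=cap('wrist'); im=d['color'][:,:,::-1]
f=lambda u,v,z:onz(d,[u/640,v/400],z)
s=[f(u,v,.008) for u,v in [(294.5,115),(347,115),(347.5,196),(297,196)]]
print(np.round(s,4),np.mean(s,0))
hsv=cv2.cvtColor(im,cv2.COLOR_BGR2HSV); m=cv2.inRange(hsv,(5,150,120),(20,255,255))
c=max(cv2.findContours(m,0,2)[0],key=cv2.contourArea); print(cv2.minAreaRect(c),cv2.boundingRect(c))
x,y,w,h=cv2.boundingRect(c)
cv2.imwrite('pics/w1z.png',cv2.resize(im[90:210,270:370],None,fx=5,fy=5,interpolation=2))
b=cv2.boxPoints(cv2.minAreaRect(c)); print([f(u,v,.084).round(4) for u,v in b], np.mean([f(u,v,.084) for u,v in b],0))
```

```text
[[ 0.6712 -0.1923  0.008 ]
 [ 0.6476 -0.2557  0.008 ]
 [ 0.545  -0.2208  0.008 ]
 [ 0.5693 -0.1555  0.008 ]] [ 0.6082541  -0.20605794  0.008     ]
((320.5, 156.0), (32.0, 21.0), 90.0) (310, 140, 22, 33)
[array([ 0.6398, -0.2045,  0.084 ]), array([ 0.6319, -0.2255,  0.084 ]), array([ 0.5992, -0.2137,  0.084 ]), array([ 0.6073, -0.192 ,  0.084 ])] [ 0.61954697 -0.20892399  0.084     ]
```

View pics/w1z.png

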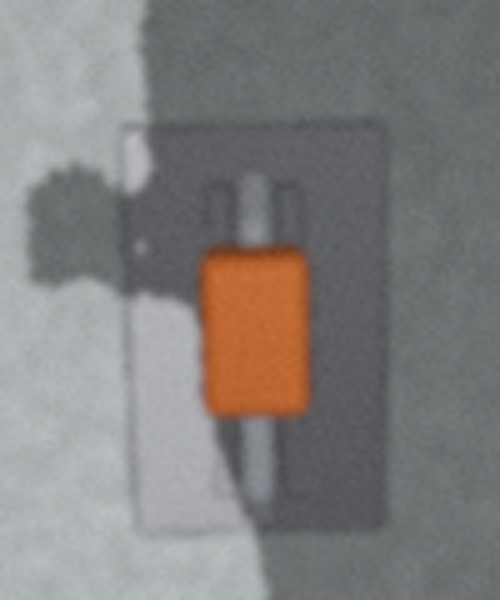

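Run:
```python
from h import *
d=cap('wrist');cap('side','side1'); cap('scene','scene1')
g=np.array([.6195,-.2088,.07])
for yaw in (-20,160):
    a=np.radians(yaw);x=np.array([np.cos(a),np.sin(a),0])
    for dx,dz in [(-.052,-.037),(-.045,-.02),(.028,-.02),(.035,-.037)]:
        p=proj(d,g+x*dx+[0,0,dz]); print(yaw,dx,((p-[270,90])*5).round())
for n,b in [('side1',(250,320,270,360)),('scene1',(190,260,220,310))]:
    im=cv2.imread(f'pics/{n}.png');cv2.imwrite(f'pics/{n}z.png',cv2.resize(im[b[0]:b[1],b[2]:b[3]],None,fx=8,fy=8,interpolation=2))
```

```text
-20 -0.052 [256. 505.]
-20 -0.045 [256. 495.]
-20 0.028 [254. 192.]
-20 0.035 [254. 159.]
160 -0.052 [253.  86.]
160 -0.045 [254. 117.]
160 0.028 [256. 427.]
160 0.035 [256. 441.]
```

View pics/scene1z.png

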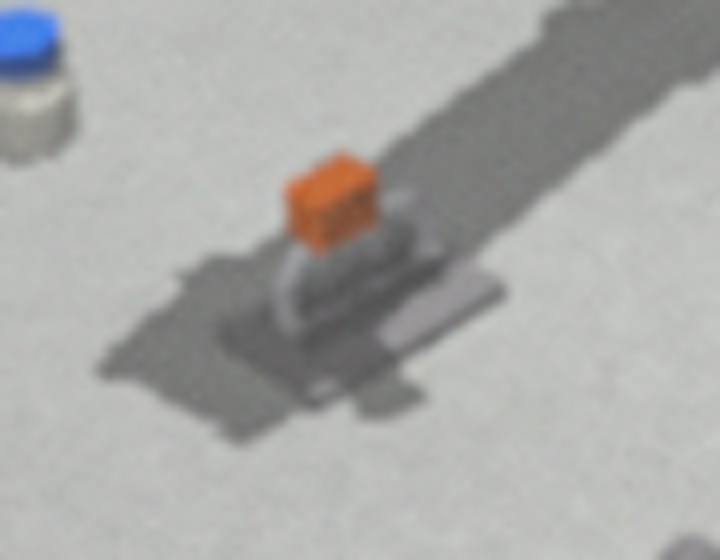

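```bash
cat >> h.py <<'E'
from scipy.spatial.transform import Rotation as Ro
BC=np.array([.552,.2215,0]);BY=-7.0
def bw(p,BC=BC,BY=BY):
    return BC+Ro.from_euler('z',BY,degrees=True).apply(p)
HX=.0655;HZ=.142
def lidpt(r,y,h,th):
    a=np.radians(35)-th
    return np.array([HX-r*np.cos(a)-h*np.sin(a), y, HZ-r*np.sin(a)+h*np.cos(a)])
E
python3 - <<'E'
from h import *
S=cap('scene');I=cap('side')
obs=[(I,(230+190/5,110+340/5),-.1),(I,(230+265/5,110+185/5),.1),(S,(320+567/5,150+214/4),.1)]
for th in np.radians(np.arange(20,61,4)):
    print(np.degrees(th).round(),[ (proj(d,bw(lidpt(.168,y,.005,th)))-p).round(1) for d,p,y in obs])
E
```

```text
20.0 [array([-0.2, 17.5]), array([-3.7, 17.1]), array([-4. , 18.3])]
24.0 [array([-1. , 14.9]), array([-4.4, 14.7]), array([-3.3, 15.1])]
28.0 [array([-1.6, 12.4]), array([-4.9, 12.2]), array([-2.6, 11.9])]
32.0 [array([-2. ,  9.8]), array([-5.2,  9.7]), array([-2. ,  8.9])]
36.0 [array([-2.1,  7.2]), array([-5.3,  7.2]), array([-1.5,  6. ])]
40.0 [array([-2.1,  4.6]), array([-5.2,  4.7]), array([-1.1,  3.1])]
44.0 [array([-1.8,  2.1]), array([-4.9,  2.2]), array([-0.8,  0.4])]
48.0 [array([-1.3, -0.4]), array([-4.4, -0.2]), array([-0.6, -2.2])]
52.0 [array([-0.5, -2.9]), array([-3.6, -2.6]), array([-0.5, -4.6])]
56.0 [array([ 0.5, -5.4]), array([-2.7, -5. ]), array([-0.4, -6.9])]
60.0 [array([ 1.7, -7.7]), array([-1.5, -7.2]), array([-0.5, -9. ])]
```

```bash
cat >> h.py <<'E'
def Rt(yaw,tilt):
    return Ro.from_euler('z',yaw,degrees=True)*Ro.from_euler('y',-tilt,degrees=True)*Ro.from_quat([1,0,0,0])
def delta(yaw,tilt):
    q=bot.get_obs()['tool_rot']; c=Ro.from_quat([q[1],q[2],q[3],q[0]])
    return (Rt(yaw,tilt)*c.inv()).as_rotvec(degrees=True)
E
python3 - <<'E'
from h import *
print(delta(-7,35),bot.get_obs()['eef_pos'],bot.get_obs()['t'])
for th in (50,46,35,25,15,7,0): print(th,bw(lidpt(.150,0,.006,np.radians(th))).round(4))
print(Ro.from_euler('z',-7,degrees=True).apply([-.574,0,.819]))
E
```

```text
[ -8.25055664 -34.08718849  12.80204218] [ 0.60165675 -0.20061658  0.27132874] 4.5
50 [0.4747 0.231  0.1866]
46 [0.472  0.2313 0.1765]
35 [0.4681 0.2318 0.148 ]
25 [0.4694 0.2316 0.1219]
15 [0.4751 0.2309 0.0963]
7 [0.4828 0.23   0.0769]
0 [0.4916 0.2289 0.0609]
[-0.56972149  0.069953    0.819     ]
```

Call:
{"op": "step_arm", "data": {
  "increments": [
    [-0.152,0.17,0.03,0,0,0,0.5],
    [-0.152,0.17,0.03,0,0,0,0.5],
    [-0.152,0.17,0.03,0,0,0,1],
    [-0.152,0.17,0.03,0,0,0,1],
    [-0.152,0.2,0.03,-8.25,-34.1,12.8,1],
    [-0.152,0.2,0.03,-8.25,-34.1,12.8,1],
    [-0.152,0.2,0.03,-8.25,-34.1,12.8,1],
    [-0.152,0.2,0.03,-8.25,-34.1,12.8,1],
    [-0.152,0.2,0.03,-8.25,-34.1,12.8,1],
    [-0.152,0.2,0.03,-8.25,-34.1,12.8,1]
  ]
}}

```text
t: 5.33
eef_pos: [0.4461, -0.0005, 0.2994]
tool_rot: [0.019, 0.952, -0.056, 0.302]
contact_force: [-1.6, -0.4, -0.5]
gripper_width: -0.005
```

Run:
```python
from h import *
o=bot.get_obs();print(o['eef_pos'],o['q'],delta(-7,35))
```

```text
[ 0.44609072 -0.0004882   0.29935426] [ 0.12097782 -0.26756833 -0.35403241  2.37250002  0.27203136  0.45757835
 -2.14645023] [ 0.20660958  0.15858376 -0.22999167]
```

Call:
{"op": "step_arm", "data": {
  "increments": [
    [0.014,0.23,0.0,0,0,0,1],
    [0.014,0.23,0.0,0,0,0,1],
    [0.014,0.23,0.0,0,0,0,1],
    [0.014,0.23,0.0,0,0,0,1],
    [0.014,0.23,0.0,0,0,0,1],
    [0.014,0.23,0.0,0,0,0,1],
    [0.024,0.23,-0.07,0,0,0,1],
    [0.024,0.23,-0.07,0,0,0,1],
    [0.024,0.23,-0.07,0,0,0,1],
    [0.024,0.23,-0.07,0,0,0,1]
  ]
}}

```text
t: 6.17
eef_pos: [0.4485, 0.1971, 0.2712]
tool_rot: [0.009, 0.954, -0.052, 0.294]
contact_force: [-0.7, 0.9, 0.8]
gripper_width: 0.0
```

Run:
```python
from h import *
o=bot.get_obs();print(o['eef_pos'],o['q'],delta(-7,35))
cap('wrist','w2');cap('side','s2')
im=cv2.imread('pics/s2.png');cv2.imwrite('pics/s2z.png',cv2.resize(im[80:240,200:380],None,fx=4,fy=3.75,interpolation=2))
```

```text
[0.44848592 0.1971193  0.27123127] [ 0.66474403 -0.05485458 -1.40884804  2.23737583  0.70074738  0.61101127
 -2.95818753] [-0.85575742 -0.65401237 -0.95818637]
```

View pics/w2.png

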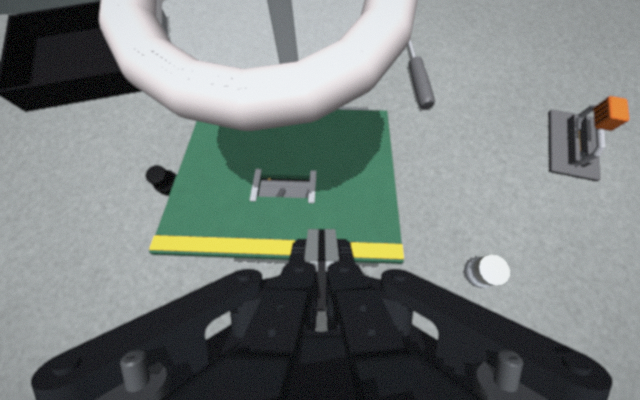

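View pics/s2z.png

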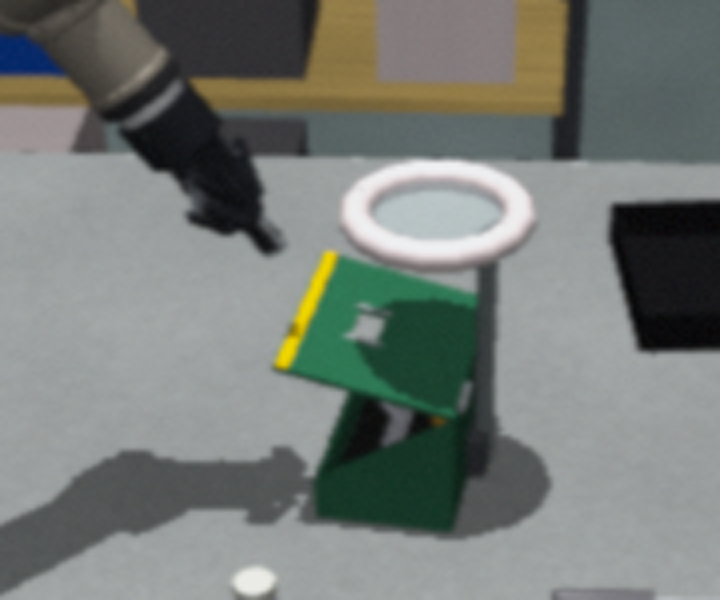

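Call:
{"op": "step_arm", "data": {
  "increments": [
    [0.0,-0.12,0.05,-39.9,4.9,57.3,1],
    [0.0,-0.12,0.05,-39.9,4.9,57.3,1],
    [0.0,-0.12,0.05,-39.9,4.9,57.3,1],
    [0.0,-0.12,0.05,-39.9,4.9,57.3,1],
    [0.0,-0.12,0.05,-39.9,4.9,57.3,1],
    [0.0,-0.12,0.05,-39.9,4.9,57.3,1],
    [0.0,-0.12,0.05,-39.9,4.9,57.3,1],
    [0.0,-0.12,0.05,-39.9,4.9,57.3,1],
    [0.0,-0.12,0.05,-39.9,4.9,57.3,1],
    [0.0,-0.12,0.05,-39.9,4.9,57.3,1]
  ]
}}

```text
t: 7.1
eef_pos: [0.4491, 0.0809, 0.3232]
tool_rot: [0.147, 0.879, 0.379, 0.248]
contact_force: [-0.1, 0.6, 0.3]
gripper_width: -0.001
```

```bash
cat >> h.py <<'E'
def st(yaw,tilt,flip=True):
    o=bot.get_obs();q=o['tool_rot'];c=Ro.from_quat([q[1],q[2],q[3],q[0]])
    T=Rt(yaw,tilt)
    if flip: T=T*Ro.from_euler('z',180,degrees=True)
    rv=(T*c.inv()).as_rotvec(degrees=True)
    print('t',round(o['t'],2),'pos',o['eef_pos'].round(4),'q',o['q'].round(2),'rv',rv.round(2),'F',o['contact_force'].round(1),'w',round(o['gripper_width'],3))
    return o
E
python3 -c "
from h import *
st(-7,35)"
```

```text
t 7.1 pos [0.4491 0.0809 0.3232] q [ 0.19 -0.25 -0.62  2.27  0.29  0.6  -1.41] rv [-70.59   8.07 104.42] F [-0.1  0.6  0.3] w -0.001
```

Call:
{"op": "step_arm", "data": {
  "increments": [
    [0,0,0,-35.3,4,52.2,1],
    [0,0,0,-35.3,4,52.2,1],
    [0,0,0,-35.3,4,52.2,1],
    [0,0,0,-35.3,4,52.2,1],
    [0,0,0,-35.3,4,52.2,1],
    [0,0,0,-35.3,4,52.2,1],
    [0,0,0,-35.3,4,52.2,1],
    [0,0,0,-35.3,4,52.2,1],
    [0,0,0,-35.3,4,52.2,1]
  ]
}}

```text
t: 7.85
eef_pos: [0.449, 0.0811, 0.323]
tool_rot: [0.264, 0.55, 0.781, 0.136]
contact_force: [0.3, -0.1, 0.5]
gripper_width: -0.002
```

Call:
{"op": "step_arm", "data": {
  "increments": [
    [0,0,0,-35.3,4,52.2,1],
    [0,0,0,-35.3,4,52.2,1],
    [0,0,0,-35.3,4,52.2,1],
    [0,0,0,-35.3,4,52.2,1],
    [0,0,0,-35.3,4,52.2,1],
    [0,0,0,-35.3,4,52.2,1],
    [0,0,0,-35.3,4,52.2,1],
    [0,0,0,-35.3,4,52.2,1],
    [0,0,0,-35.3,4,52.2,1]
  ]
}}

```text
t: 8.6
eef_pos: [0.4491, 0.0809, 0.3231]
tool_rot: [0.303, 0.058, 0.951, -0.016]
contact_force: [-0.4, -0.4, -0.1]
gripper_width: 0.002
```

```bash
python3 -c "
from h import *
st(-7,35)"
```

```text
t 8.6 pos [0.4491 0.0809 0.3231] q [-0.27 -0.25 -0.26  2.31  0.51  0.63  0.56] rv [-0.18  0.34 -0.12] F [-0.4 -0.4 -0.1] w 0.002
```

Call:
{"op": "step_arm", "data": {
  "increments": [
    [0.01,0.149,-0.03,-0.2,0.3,-0.1,1],
    [0.01,0.149,-0.03,-0.2,0.3,-0.1,1],
    [0.01,0.149,-0.03,-0.2,0.3,-0.1,1],
    [0.01,0.149,-0.03,-0.2,0.3,-0.1,1],
    [0.02,0.149,-0.11,-0.2,0.3,-0.1,1],
    [0.02,0.149,-0.11,-0.2,0.3,-0.1,1],
    [0.02,0.149,-0.11,-0.2,0.3,-0.1,1],
    [0.02,0.149,-0.11,-0.2,0.3,-0.1,1]
  ]
}}

```text
t: 9.27
eef_pos: [0.4677, 0.2285, 0.2108]
tool_rot: [0.298, 0.061, 0.952, -0.019]
contact_force: [-0.5, -0.1, -0.3]
gripper_width: -0.001
```

```bash
python3 -c "
from h import *
st(-7,35)
cap('wrist','w3');cap('side','s3')
im=cv2.imread('pics/s3.png');cv2.imwrite('pics/s3z.png',cv2.resize(im[80:240,200:380],None,fx=4,fy=3.75,interpolation=2))"
```

```text
t 9.27 pos [0.4677 0.2285 0.2108] q [-0.36  0.14 -0.56  2.27  1.03  0.7  -0.26] rv [ 0.01 -0.24  0.33] F [-0.5 -0.1 -0.3] w -0.001
```

View pics/w3.png

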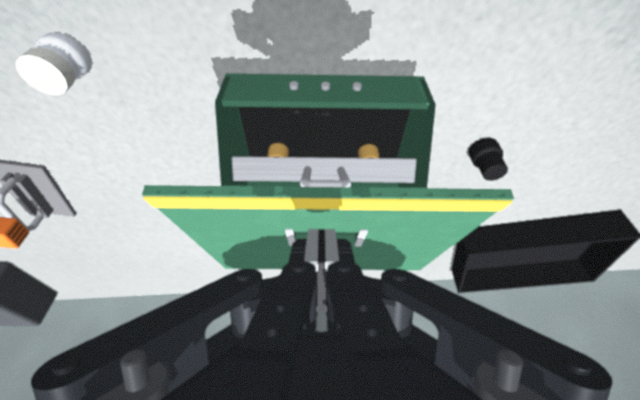

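View pics/s3z.png

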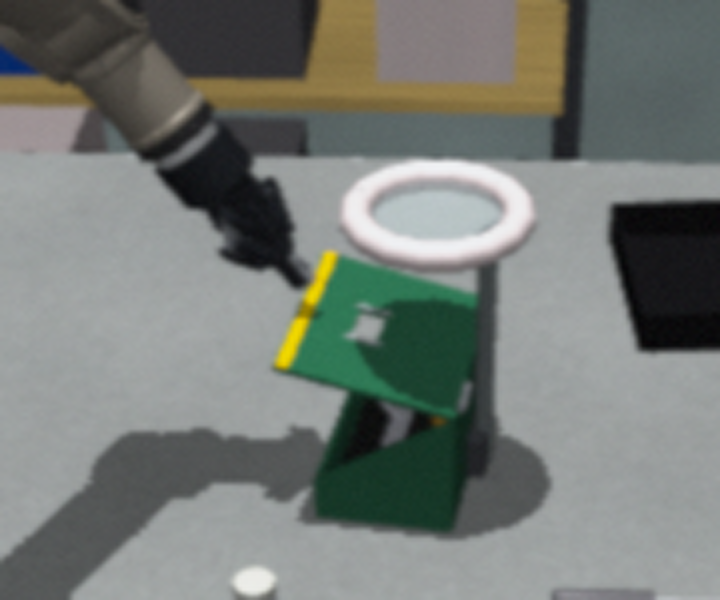

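Call:
{"op": "step_arm", "data": {
  "increments": [
    [0.003,0.002,-0.02,0,0,0,1],
    [0.002,0.002,-0.035,0,0,0,1],
    [0.001,0.002,-0.05,0,0,0,1],
    [0.0,0.002,-0.063,0,0,0,1],
    [0.001,0.002,-0.076,0,0,0,1],
    [0.002,0.002,-0.089,0,0,0,1],
    [0.005,0.002,-0.102,0,0,0,1],
    [0.008,0.002,-0.114,0,0,0,1],
    [0.012,0.002,-0.124,0,0,0,1],
    [0.016,0.002,-0.134,0,0,0,1]
  ]
}}

```text
t: 10.2
eef_pos: [0.4872, 0.2305, 0.0812]
tool_rot: [0.302, 0.064, 0.951, -0.017]
contact_force: [-0.1, -1.5, 1.1]
gripper_width: -0.004
```

```bash
python3 -c "
from h import *
st(-7,35)
cap('wrist','w4');cap('side','s4')
im=cv2.imread('pics/s4.png');cv2.imwrite('pics/s4z.png',cv2.resize(im[80:240,200:380],None,fx=4,fy=3.75,interpolation=2))"
```

```text
t 10.2 pos [0.4872 0.2305 0.0812] q [-0.44  0.44 -0.49  2.33  1.56  0.7  -0.82] rv [-0.28  0.31  0.59] F [-0.1 -1.5  1.1] w -0.004
```

View pics/w4.png

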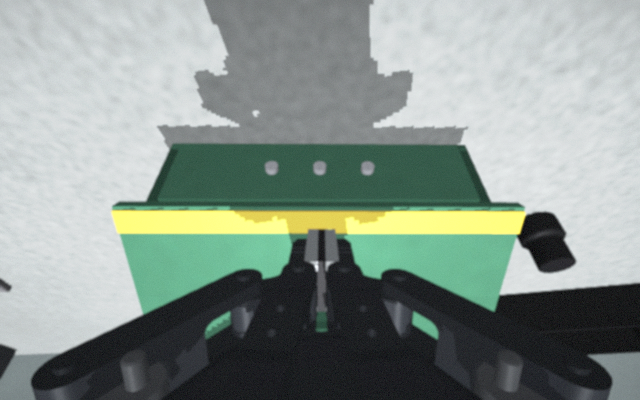

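View pics/s4z.png

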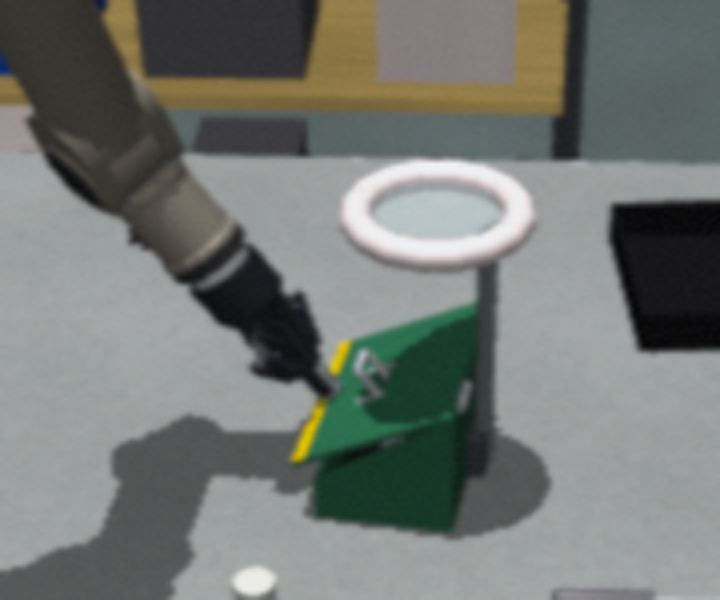

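Call:
{"op": "step_arm", "data": {
  "increments": [
    [0.003,0,-0.006,0,0,0,1],
    [0.006,0,-0.011,0,0,0,1],
    [0.008,0,-0.016,0,0,0,1],
    [0.01,0,-0.019,0,0,0,1],
    [0.011,0,-0.021,0,0,0,1],
    [0.011,0,-0.021,0,0,0,1]
  ]
}}

```text
t: 10.8
eef_pos: [0.4953, 0.2301, 0.0606]
tool_rot: [0.303, 0.062, 0.951, -0.019]
contact_force: [-30.4, -6.7, 51.4]
gripper_width: 0.002
```

```bash
python3 -c "
from h import *
st(-7,35)
cap('side','s5')
im=cv2.imread('pics/s5.png');cv2.imwrite('pics/s5z.png',cv2.resize(im[80:240,200:380],None,fx=4,fy=3.75,interpolation=2))"
```

```text
t 10.8 pos [0.4953 0.2301 0.0606] q [-0.44  0.49 -0.48  2.32  1.64  0.71 -0.89] rv [-0.07  0.39  0.41] F [-30.4  -6.7  51.4] w 0.002
```

View pics/s5z.png

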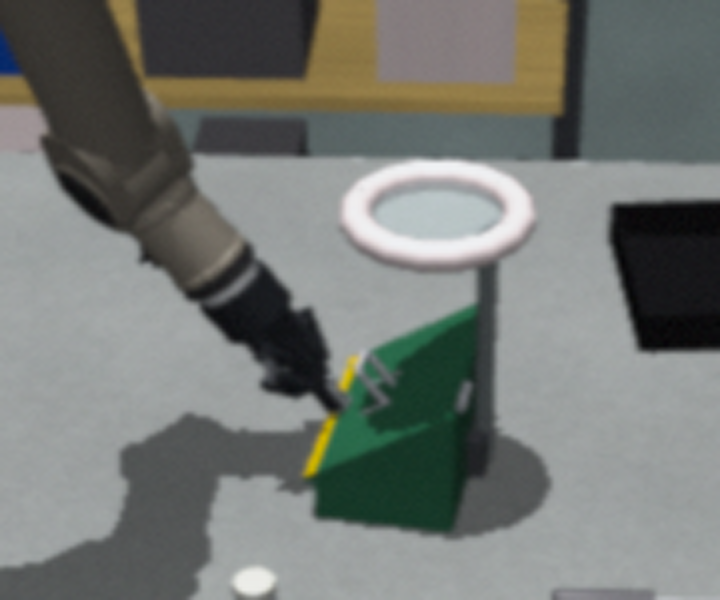

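Call:
{"op": "step_arm", "data": {
  "increments": [
    [-0.01,0.001,0.014,0,0,0,1],
    [-0.03,0.003,0.042,0,0,0,1],
    [-0.05,0.006,0.075,0,0,0,1],
    [-0.06,0.007,0.11,0,0,0,1],
    [-0.06,0.007,0.14,0,0,0,1],
    [-0.06,0.007,0.14,0,0,0,1],
    [-0.06,0.007,0.14,0,0,0,1]
  ]
}}

```text
t: 11.43
eef_pos: [0.4368, 0.2373, 0.1992]
tool_rot: [0.302, 0.064, 0.951, -0.017]
contact_force: [-0.1, 0.6, -0.5]
gripper_width: -0.003
```

Run:
```python
from h import *
st(-7,35)
D={}
W={}
for c in ['wrist','scene','side']:
    D[c]=cap(c,c+'6')
for t in ['staple','lid_press','lid_hinge','lamp']:
  R=[]
  for c in D:
    r=bot.place_of(t,c)[:1]
    for x in r: print(t,c,np.array(x['location'])*[640,400],x['conf']); 
    if r and r[0]['conf']>.4: R.append(ray(D[c],r[0]['location']))
  if len(R)>1: print('  ',*tri(R))
  if len(R)==3: print('  s+s',*tri(R[1:]))
```

```text
t 11.43 pos [0.4368 0.2373 0.1992] q [-0.43  0.13 -0.58  2.31  1.06  0.72 -0.39] rv [-0.32  0.21  0.56] F [-0.1  0.6 -0.5] w -0.003
staple wrist [317.312 220.6  ] 0.95
staple scene [396.672 216.6  ] 0.53
staple side [290.624 174.92 ] 0.5
   [0.51711452 0.22984353 0.12779256] [np.float64(0.006292928117203493), np.float64(0.006456865644251586), np.float64(0.0025274445309118668)]
  s+s [0.51756961 0.23492986 0.12649199] [np.float64(0.0028248702626728632), np.float64(0.0028248702626730107)]
lid_press wrist [321.024 151.8  ] 0.58
lid_press scene [393.28 228.52] 0.78
lid_press side [281.216 189.52 ] 0.85
   [0.48964922 0.22631326 0.06160326] [np.float64(0.007262710494882728), np.float64(0.004603195652462021), np.float64(0.007914689085961948)]
  s+s [0.48428266 0.22464822 0.05662155] [np.float64(0.004014890800382449), np.float64(0.004014890800382487)]
lid_hinge scene [377.216 229.6  ] 0.86
lid_hinge side [316.48 176.  ] 0.69
   [0.61791632 0.20560706 0.14192876] [np.float64(0.0011891729442771147), np.float64(0.0011891729442769941)]
lamp scene [384.384 181.88 ] 0.8
lamp side [309.12 137.08] 0.75
   [0.59256373 0.20970721 0.30208572] [np.float64(0.0048776640507710405), np.float64(0.004877664050771244)]
```

View pics/wrist6.png

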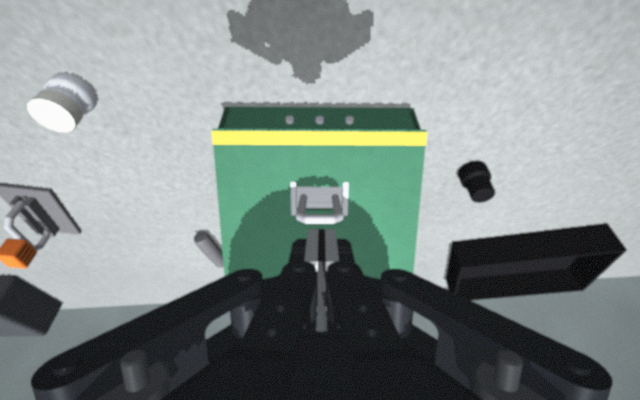

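Run:
```python
from h import *
im=cv2.imread('pics/wrist6.png');cv2.imwrite('pics/a.png',cv2.resize(im[165:240,270:370],None,fx=8,fy=8,interpolation=2))
im=cv2.imread('pics/scene6.png');cv2.imwrite('pics/b.png',cv2.resize(im[170:290,340:440],None,fx=6,fy=5,interpolation=2))
im=cv2.imread('pics/side6.png');cv2.imwrite('pics/c.png',cv2.resize(im[150:230,260:340],None,fx=7,fy=7,interpolation=2))
im=cv2.imread('pics/wrist6.png');cv2.imwrite('pics/d.png',cv2.resize(im[90:160,200:440],None,fx=3.33,fy=6,interpolation=2))
```

```text
(no output)
```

View pics/a.png

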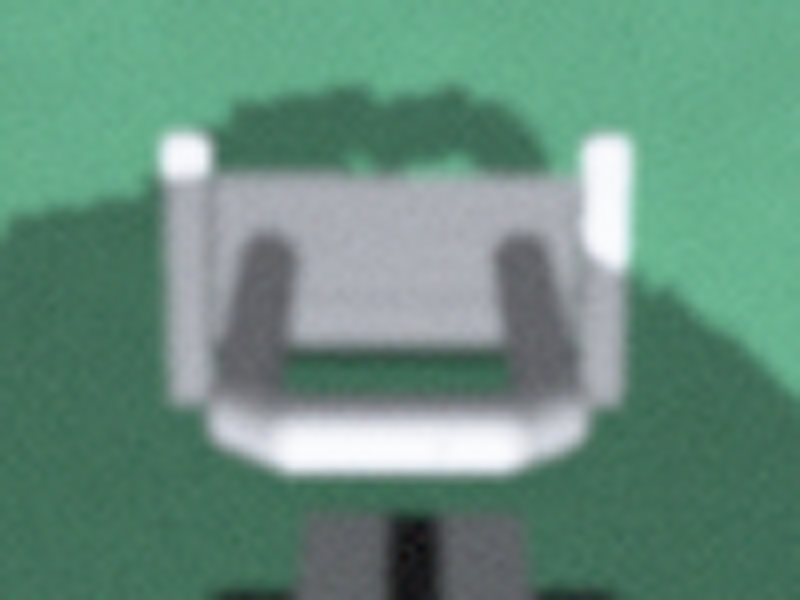

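View pics/b.png

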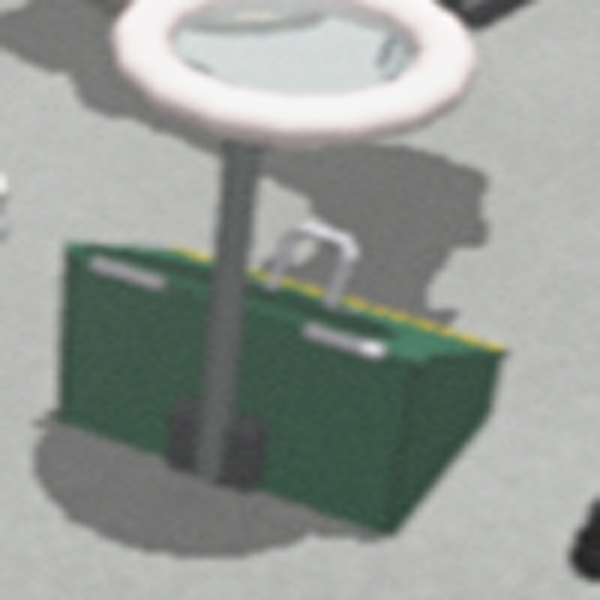

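View pics/c.png

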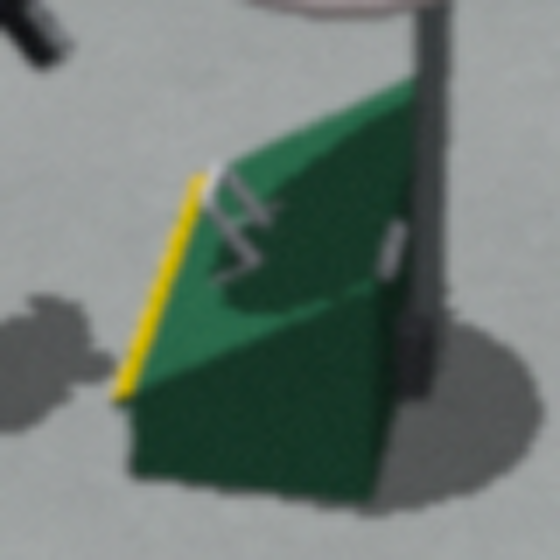

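View pics/d.png

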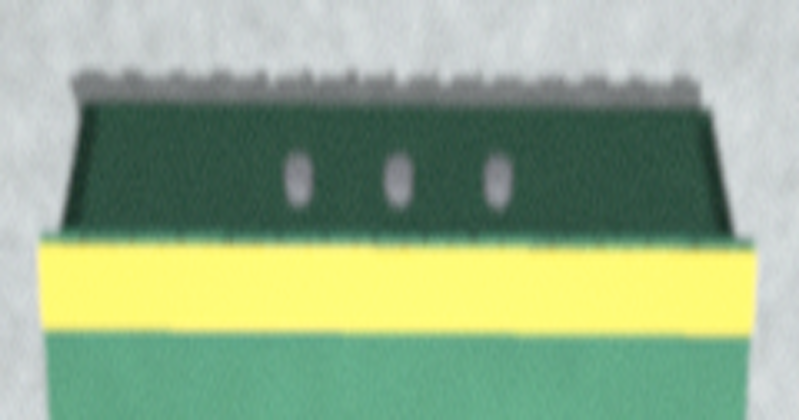

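```bash
cat > fit.py <<'E'
from h import *
from scipy.optimize import least_squares
D={c:cap(c) for c in ['wrist','scene','side']}
L=lambda r,y,h:lidpt(r,y,h,0)
st_=L(.101,0,.048)
O=[('wrist',(212,130),L(.168,-.1,.006)),('wrist',(427.3,131.7),L(.168,.1,.006)),('wrist',(223.4,107.5),[-.0655,-.1,0]),('wrist',(413.8,108),[-.0655,.1,0]),('wrist',(320,220),st_),
('side',(277.5,206.4),L(.168,-.1,.006)),('side',(288.1,175),L(.168,.1,.006)),('side',(278.9,217.9),[-.0655,-.1,0]),('side',(312.9,221.4),[.0655,-.1,0]),('side',(290.8,175.5),st_),
('scene',(350,253),[.0655,-.1,0]),('scene',(405.8,277),[.0655,.1,0]),('scene',(424.7,240),L(.168,.1,.006)),('scene',(395,216.6),st_)]
def f(p,full=False):
    out=[]
    for c,uv,pt in O:
        e=proj(D[c],bw(np.array(pt),np.array([p[0],p[1],p[2]]),p[3]))-uv
        out.append(e*(.7 if c=='wrist' else 1))
    return np.array(out) if full else np.ravel(out)
for fix in (True,False):
    g=(lambda p:f([p[0],p[1],0,p[2]])) if fix else f
    r=least_squares(g,[.552,.2215,-7] if fix else [.552,.2215,0,-7],loss='soft_l1')
    p=r.x if not fix else [r.x[0],r.x[1],0,r.x[2]]
    print(np.round(p,4),'staple',bw(st_,np.array(p[:3]),p[3]).round(4))
    for o,e in zip(O,f(p,True)): print(o[0],np.round(o[2],3),e.round(1))
E
python3 fit.py
```

```text
[ 0.5545  0.2198  0.     -7.799 ] staple [0.5101 0.2258 0.1234]
wrist [-0.076 -0.1    0.051] [0.  1.1]
wrist [-0.076  0.1    0.051] [0.5 0.1]
wrist [-0.066 -0.1    0.   ] [1.5 0.9]
wrist [-0.066  0.1    0.   ] [0.5 0.8]
wrist [-0.045  0.     0.123] [ 0.2 -3.4]
side [-0.076 -0.1    0.051] [-2.6  0.8]
side [-0.076  0.1    0.051] [-1.8  0.5]
side [-0.066 -0.1    0.   ] [-0.8 -0.2]
side [ 0.066 -0.1    0.   ] [-0.5  0.4]
side [-0.045  0.     0.123] [-2.7  0.9]
scene [ 0.066 -0.1    0.   ] [-1.4  0.4]
scene [0.066 0.1   0.   ] [-0.7 -0.3]
scene [-0.076  0.1    0.051] [-0.5 -1.1]
scene [-0.045  0.     0.123] [-1.1 -0.6]
[ 5.5450e-01  2.1970e-01 -2.0000e-04 -7.8161e+00] staple [0.5102 0.2258 0.1232]
wrist [-0.076 -0.1    0.051] [0.1 1. ]
wrist [-0.076  0.1    0.051] [0.5 0.1]
wrist [-0.066 -0.1    0.   ] [1.5 0.8]
wrist [-0.066  0.1    0.   ] [0.5 0.8]
wrist [-0.045  0.     0.123] [ 0.2 -3.6]
side [-0.076 -0.1    0.051] [-2.6  0.9]
side [-0.076  0.1    0.051] [-1.8  0.5]
side [-0.066 -0.1    0.   ] [-0.7 -0.1]
side [ 0.066 -0.1    0.   ] [-0.5  0.4]
side [-0.045  0.     0.123] [-2.7  0.9]
scene [ 0.066 -0.1    0.   ] [-1.4  0.5]
scene [0.066 0.1   0.   ] [-0.7 -0.2]
scene [-0.076  0.1    0.051] [-0.5 -1. ]
scene [-0.045  0.     0.123] [-1.1 -0.5]
```

```bash
cat >> fit.py <<'E'
print('--- hinge free')
def f2(p,full=False):
    out=[]
    for c,uv,pt in O:
        q=np.array(pt,float)
        if q[2]>.001: q=q+[p[3],0,p[4]]
        out.append((proj(D[c],bw(q,np.array([p[0],p[1],0]),p[2]))-uv)*(.7 if c=='wrist' else 1))
    if full: return np.array(out)
    return np.r_[np.ravel(out),p[3]/.004,p[4]/.002]
r=least_squares(f2,[.552,.2215,-7,0,0],loss='soft_l1');p=r.x
print(p.round(4),'staple',bw(st_+[p[3],0,p[4]],np.array([p[0],p[1],0]),p[2]).round(4))
for o,e in zip(O,f2(p,True)): print(o[0],np.round(o[2],3),e.round(1))
# staple only triangulation
rs={c:ray(D[c],[uv[0]/640,uv[1]/400]) for c,uv,pt in O if pt is st_}
print(tri(list(rs.values())))
n=Ro.from_euler('z',p[2],degrees=True).apply([-.5736,0,.8192])
lp=bw(lidpt(.15,0,.006,0)+[p[3],0,p[4]],np.array([p[0],p[1],0]),p[2]); print('contact plane offset',(np.array([.4953,.2301,.0606])-lp)@n)
E
python3 fit.py | sed -n '/---/,$p'
```

```text
--- hinge free
[ 5.5350e-01  2.2000e-01 -7.6262e+00  2.5000e-03  1.0000e-04] staple [0.5116 0.2256 0.1235]
wrist [-0.076 -0.1    0.051] [0.3 2.2]
wrist [-0.076  0.1    0.051] [0.2 0.9]
wrist [-0.066 -0.1    0.   ] [1.3 0.5]
wrist [-0.066  0.1    0.   ] [0.7 0. ]
wrist [-0.045  0.     0.123] [ 0.1 -2.7]
side [-0.076 -0.1    0.051] [-2.1  0.9]
side [-0.076  0.1    0.051] [-1.5  0.5]
side [-0.066 -0.1    0.   ] [-0.9 -0.2]
side [ 0.066 -0.1    0.   ] [-0.7  0.3]
side [-0.045  0.     0.123] [-2.3  0.9]
scene [ 0.066 -0.1    0.   ] [-1.2  0.4]
scene [0.066 0.1   0.   ] [-0.4 -0.5]
scene [-0.076  0.1    0.051] [-0.6 -0.9]
scene [-0.045  0.     0.123] [-1.3 -0.3]
(array([0.5174584 , 0.22803678, 0.12564357]), [np.float64(0.003726377737975601), np.float64(0.002912070419615621), np.float64(0.003388327712298834)])
contact plane offset 8.70645988531528e-05
```

```bash
cat >> fit.py <<'E'
print('--- slot')
d=D['wrist'];print(d['extrinsics'][:3,3])
P=lambda r,y,h:(proj(d,bw(lidpt(r,y,h,0)+[p[3],0,p[4]],np.array([p[0],p[1],0]),p[2]))).round(1)
for r_ in (.168,.158,.113,.089): print(r_,P(r_,0,.006),P(r_,-.023,.006),P(r_,.023,.006))
for h in (.002,.006,.044,.048,.052): print('leg',h,P(.101,-.017,h),P(.101,.017,h))
print('bar y',P(.101,-.013,.048),P(.101,.013,.048))
E
python3 fit.py | sed -n '/--- slot/,$p'
python3 - <<'E'
from h import *
im=cv2.imread('pics/wrist6.png');cv2.imwrite('pics/e.png',cv2.resize(im[120:270,200:440],None,fx=3.33,fy=4,interpolation=2))
E
```

```text
--- slot
[0.3022523  0.25376004 0.27621312]
0.168 [320.1 133. ] [295.3 133.1] [344.8 133. ]
0.158 [320.1 143.9] [295.6 143.9] [344.6 143.9]
0.113 [320.2 190.4] [296.6 190.4] [343.7 190.3]
0.089 [320.2 213.7] [297.1 213.8] [343.3 213.7]
leg 0.002 [303.2 201.1] [337.2 201. ]
leg 0.006 [303.  202.2] [337.4 202.1]
leg 0.044 [300.6 214.7] [339.8 214.6]
leg 0.048 [300.3 216.2] [340.1 216.1]
leg 0.052 [300.  217.8] [340.4 217.7]
bar y [305.  216.2] [335.4 216.1]
```

View pics/e.png

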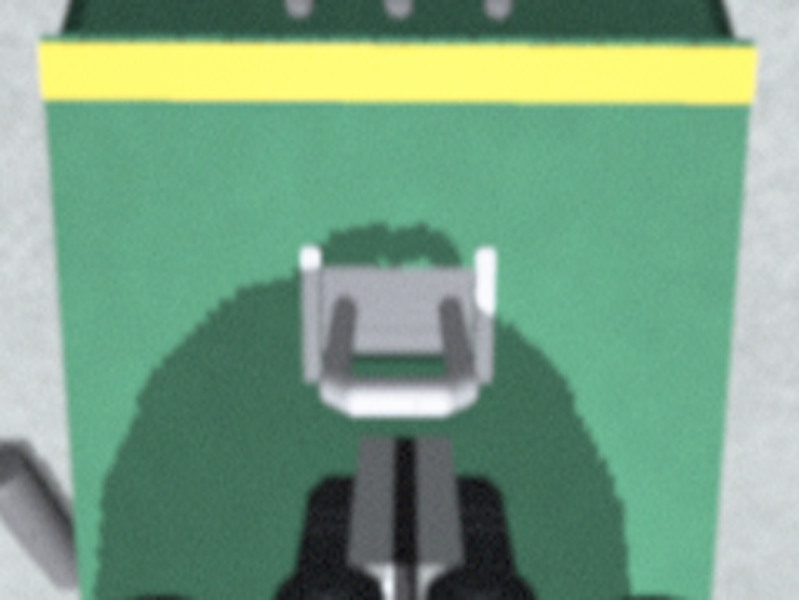

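```bash
sed -i 's/L(.101,0,.048)/L(.096,0,.048)/; s/P(.101/P(.096/g' fit.py; python3 fit.py
```

```text
[ 0.554   0.2198  0.     -7.8402] staple [0.5137 0.2253 0.1263]
wrist [-0.076 -0.1    0.051] [-0.1  0.7]
wrist [-0.076  0.1    0.051] [ 0.6 -0.1]
wrist [-0.066 -0.1    0.   ] [1.4 0.6]
wrist [-0.066  0.1    0.   ] [0.6 0.6]
wrist [-0.041  0.     0.126] [0.2 0.2]
side [-0.076 -0.1    0.051] [-2.7  0.8]
side [-0.076  0.1    0.051] [-1.9  0.5]
side [-0.066 -0.1    0.   ] [-0.9 -0.2]
side [ 0.066 -0.1    0.   ] [-0.6  0.4]
side [-0.041  0.     0.126] [-1.8  0.4]
scene [ 0.066 -0.1    0.   ] [-1.3  0.3]
scene [0.066 0.1   0.   ] [-0.6 -0.3]
scene [-0.076  0.1    0.051] [-0.4 -1.1]
scene [-0.041  0.     0.126] [-1.5 -0.7]
[ 5.5450e-01  2.1970e-01 -8.0000e-04 -7.8631e+00] staple [0.5142 0.2253 0.1254]
wrist [-0.076 -0.1    0.051] [0.2 0.6]
wrist [-0.076  0.1    0.051] [ 0.4 -0.2]
wrist [-0.066 -0.1    0.   ] [1.6 0.5]
wrist [-0.066  0.1    0.   ] [0.4 0.5]
wrist [-0.041  0.     0.126] [ 0.2 -0.2]
side [-0.076 -0.1    0.051] [-2.6  1. ]
side [-0.076  0.1    0.051] [-1.8  0.7]
side [-0.066 -0.1    0.   ] [-0.8 -0. ]
side [ 0.066 -0.1    0.   ] [-0.5  0.6]
side [-0.041  0.     0.126] [-1.7  0.
[... 782 characters left out ...]
.7]
scene [-0.041  0.     0.126] [-1.7 -0.3]
(array([0.51744975, 0.22803211, 0.12563502]), [np.float64(0.0037394117286887233), np.float64(0.002921816576139782), np.float64(0.0033911973253281545)])
contact plane offset 0.00045786804090385577
--- slot
[0.30225002 0.25375784 0.27619672]
0.168 [320.2 131.6] [295.4 131.6] [344.9 131.6]
0.158 [320.2 142.4] [295.7 142.4] [344.7 142.5]
0.113 [320.2 189. ] [296.6 189. ] [343.7 189. ]
0.089 [320.1 212.4] [297.  212.4] [343.2 212.4]
leg 0.002 [303.2 204.5] [337.1 204.5]
leg 0.006 [303.  205.6] [337.3 205.7]
leg 0.044 [300.7 218.6] [339.7 218.6]
leg 0.048 [300.4 220.1] [340.  220.1]
leg 0.052 [300.1 221.7] [340.3 221.7]
bar y [305.  220.1] [335.4 220.1]
```

```bash
python3 -c "
from h import *
print(proj(cap('wrist'),bot.get_obs()['eef_pos']))
st(-20,0)"
```

```text
[321.62536354 245.51456599]
t 12.83 pos [0.4359 0.2365 0.197 ] q [-0.43  0.14 -0.58  2.32  1.06  0.72 -0.38] rv [  8.2   34.05 -12.02] F [-0.6  1.5  0.1] w 0.001
```

Call:
{"op": "step_arm", "data": {
  "increments": [
    [0.0,-0.23,0.09,0,0,0,1],
    [0.0,-0.23,0.09,0,0,0,1],
    [0.0,-0.23,0.09,0,0,0,1],
    [0.0,-0.23,0.09,0,0,0,1],
    [0.18,-0.43,0.07,8.2,34,-12,-1],
    [0.18,-0.43,0.07,8.2,34,-12,-1],
    [0.18,-0.43,0.07,8.2,34,-12,-1],
    [0.18,-0.43,0.07,8.2,34,-12,-1],
    [0.18,-0.43,0.07,8.2,34,-12,-1],
    [0.18,-0.43,0.07,8.2,34,-12,-1]
  ]
}}

```text
t: 13.67
eef_pos: [0.5411, -0.0753, 0.2627]
tool_rot: [0.028, 0.163, 0.986, -0.001]
contact_force: [1.0, 1.8, 1.2]
gripper_width: 0.848
```

```bash
python3 -c "
from h import *
st(-20,0)"
```

```text
t 13.67 pos [ 0.5411 -0.0753  0.2627] q [-0.04  0.2   0.07  1.87 -0.    1.01  1.27] rv [ 0.7   3.18 -1.2 ] F [1.  1.8 1.2] w 0.848
```

Call:
{"op": "step_arm", "data": {
  "increments": [
    [0.078,-0.1335,-0.04,0.7,3.2,-1.2,-1],
    [0.078,-0.1335,-0.04,0.7,3.2,-1.2,-1],
    [0.078,-0.1335,-0.04,0.7,3.2,-1.2,-1],
    [0.078,-0.1335,-0.04,0.7,3.2,-1.2,-1],
    [0.078,-0.1335,-0.04,0.7,3.2,-1.2,-1],
    [0.078,-0.1335,-0.04,0.7,3.2,-1.2,-1],
    [0.078,-0.1335,-0.04,0.7,3.2,-1.2,-1]
  ]
}}

```text
t: 14.25
eef_pos: [0.6179, -0.208, 0.2206]
tool_rot: [0.0, 0.174, 0.985, -0.002]
contact_force: [-0.6, 1.1, -0.7]
gripper_width: 1.0
```

Run:
```python
from h import *
o=st(-20,0)
d=cap('wrist','w7');im=d['color'][:,:,::-1]
f=lambda u,v,z:onz(d,[u/640,v/400],z)
hsv=cv2.cvtColor(im,cv2.COLOR_BGR2HSV); m=cv2.inRange(hsv,(5,150,80),(20,255,255))
c=max(cv2.findContours(m,0,2)[0],key=cv2.contourArea); print(cv2.minAreaRect(c),cv2.boundingRect(c))
b=cv2.boxPoints(cv2.minAreaRect(c)); P=np.array([f(u,v,.084) for u,v in b]);print(P.round(4),P.mean(0))
print(proj(d,o['eef_pos']*[1,1,0]+[0,0,.084]))
cv2.imwrite('pics/w7z.png',cv2.resize(im[100:300,220:420],None,fx=3,fy=3,interpolation=2))
```

```text
t 14.25 pos [ 0.6179 -0.208   0.2206] q [ 0.13  0.45  0.13  1.63 -0.06  1.06  1.5 ] rv [0.19 0.   0.08] F [-0.6  1.1 -0.7] w 1.0
((321.0, 182.0), (38.0, 24.0), 90.0) (309, 163, 25, 39)
[[ 0.5956 -0.2122  0.084 ]
 [ 0.6032 -0.1914  0.084 ]
 [ 0.6376 -0.2036  0.084 ]
 [ 0.6298 -0.2251  0.084 ]] [ 0.61652826 -0.20810868  0.084     ]
[321.63090352 183.59614471]
```

View pics/w7z.png

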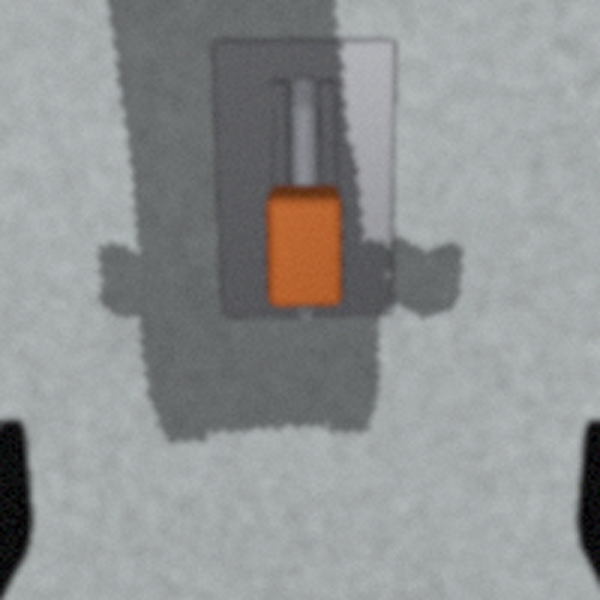

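Call:
{"op": "step_arm", "data": {
  "increments": [
    [0.0,0,-0.04,0,0,0,-1],
    [0,0,-0.08,0,0,0,-1],
    [0,0,-0.11,0,0,0,-1],
    [0,0,-0.135,0,0,0,-1],
    [0,0,-0.155,0,0,0,-1],
    [0,0,-0.165,0,0,0,-1],
    [0,0,-0.166,0,0,0,-1]
  ]
}}

```text
t: 14.88
eef_pos: [0.6169, -0.2066, 0.0537]
tool_rot: [-0.001, 0.173, 0.985, -0.001]
contact_force: [0.1, -0.4, 1.0]
gripper_width: 1.0
```

Run:
```python
from h import *
o=st(-20,0)
cap('wrist','w8')
```

```text
t 14.88 pos [ 0.6169 -0.2066  0.0537] q [ 0.15  0.64  0.1   1.75 -0.08  0.76  1.52] rv [ 0.15 -0.1  -0.02] F [ 0.1 -0.4  1. ] w 1.0
```

View pics/w8.png

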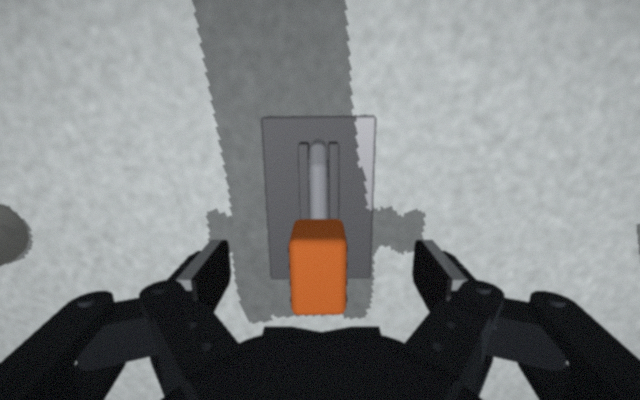

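Call:
{"op": "step_arm", "data": {
  "increments": [
    [0.001,-0.001,0.001,0,0,0,0],
    [0.001,-0.001,0.001,0,0,0,0.5],
    [0.001,-0.001,0.001,0,0,0,1],
    [0.001,-0.001,0.001,0,0,0,1],
    [0.001,-0.001,0.001,0,0,0,1],
    [0.001,-0.001,0.001,0,0,0,1],
    [0.001,-0.001,0.001,0,0,0,1]
  ],
  "force": 60
}}

```text
t: 15.52
eef_pos: [0.6197, -0.2096, 0.057]
tool_rot: [0.002, 0.174, 0.985, -0.002]
contact_force: [-0.0, 1.3, 6.1]
gripper_width: 0.27
```

Call:
{"op": "step_arm", "data": {
  "increments": [
    [0,0,0.005,0,0,0,1],
    [0,0,0.015,0,0,0,1],
    [0,0,0.03,0,0,0,1],
    [0,0,0.06,0,0,0,1],
    [0,0,0.1,0,0,0,1],
    [0,0,0.12,0,0,0,1],
    [0,0,0.12,0,0,0,1]
  ]
}}

```text
t: 16.1
eef_pos: [0.6221, -0.2108, 0.1825]
tool_rot: [0.006, 0.175, 0.985, -0.002]
contact_force: [0.3, -0.1, -1.0]
gripper_width: 0.271
```

Run:
```python
from h import *
o=st(-20,0)
cap('wrist','w9');cap('side','s9')
im=cv2.imread('pics/s9.png');cv2.imwrite('pics/s9z.png',cv2.resize(im[200:320,230:390],None,fx=5,fy=5,interpolation=2))
```

```text
t 16.1 pos [ 0.6221 -0.2108  0.1825] q [ 0.14  0.49  0.13  1.67 -0.07  0.98  1.51] rv [0.37 0.59 0.13] F [ 0.3 -0.1 -1. ] w 0.271
```

View pics/w9.png

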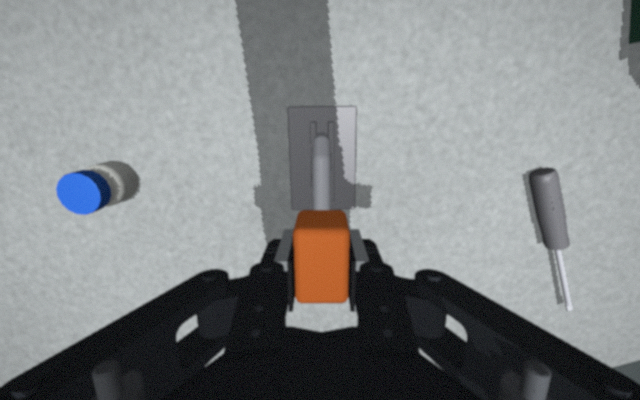

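View pics/s9z.png

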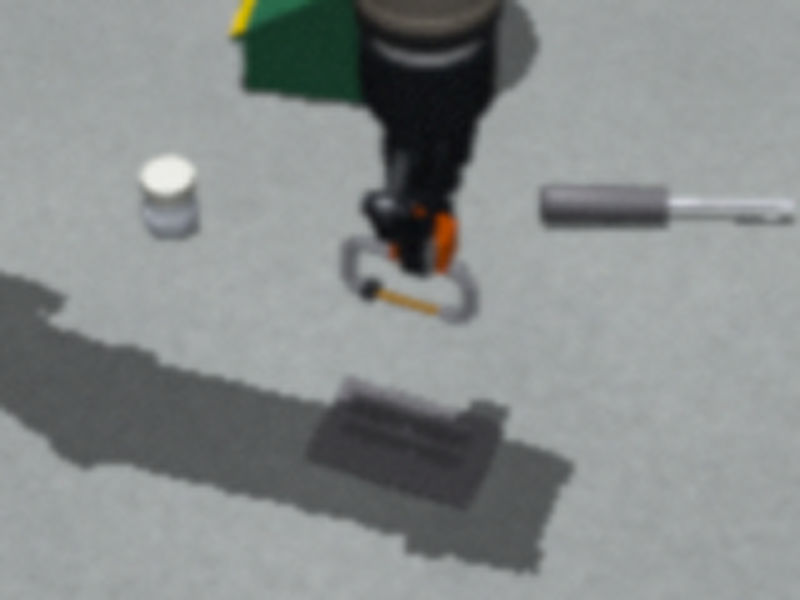

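Call:
{"op": "step_arm", "data": {
  "increments": [
    [0,0,0.04,0,0,0,1],
    [-0.03,0.03,0.08,0,0,0,1],
    [-0.17,0.19,0.12,0,0,0,1],
    [-0.17,0.19,0.12,0,0,0,1],
    [-0.17,0.19,0.12,0,0,0,1],
    [-0.17,0.19,0.12,0,0,0,1],
    [-0.17,0.19,0.12,0,0,0,1],
    [-0.17,0.19,0.12,0,0,0,1],
    [-0.17,0.19,0.12,0,0,0,1],
    [-0.17,0.19,0.12,0,0,0,1]
  ]
}}

```text
t: 17.03
eef_pos: [0.4478, -0.0187, 0.2953]
tool_rot: [0.0, 0.173, 0.985, -0.002]
contact_force: [0.1, -1.0, -1.5]
gripper_width: 0.273
```

Run:
```python
from h import *
o=st(-7.8,35)
```

```text
t 17.03 pos [ 0.4478 -0.0187  0.2953] q [-0.12  0.03  0.02  1.99  0.    1.12  1.12] rv [ -8.16 -34.04  11.84] F [ 0.1 -1.  -1.5] w 0.273
```

Call:
{"op": "step_arm", "data": {
  "increments": [
    [0,0.08,0,-8.16,-34.04,11.84,1],
    [0,0.08,0,-8.16,-34.04,11.84,1],
    [0,0.08,0,-8.16,-34.04,11.84,1],
    [0,0.08,0,-8.16,-34.04,11.84,1],
    [0,0.08,0,-8.16,-34.04,11.84,1],
    [0,0.08,0,-8.16,-34.04,11.84,1],
    [-0.01,0.25,0,-8.16,-34.04,11.84,1],
    [-0.01,0.25,0,-8.16,-34.04,11.84,1],
    [-0.01,0.25,0,-8.16,-34.04,11.84,1],
    [-0.01,0.25,0,-8.16,-34.04,11.84,1]
  ]
}}

```text
t: 17.87
eef_pos: [0.4395, 0.2271, 0.2952]
tool_rot: [0.3, 0.067, 0.951, -0.02]
contact_force: [0.9, 0.1, -2.0]
gripper_width: 0.267
```

Run:
```python
from h import *
o=st(-7.8,35)
```

```text
t 17.87 pos [0.4395 0.2271 0.2952] q [-0.3  -0.04 -0.62  2.2   0.74  0.8   0.02] rv [-0.09  0.02  0.27] F [ 0.9  0.1 -2. ] w 0.267
```

Go to the standoff (0.4544, 0.2344, 0.2167), let it settle, look.

Call:
{"op": "step_arm", "data": {
  "increments": [
    [0.005,0.006,-0.03,0,0,0.2,1],
    [0.01,0.006,-0.055,0,0,0.2,1],
    [0.014,0.006,-0.07,0,0,0.2,1],
    [0.0145,0.006,-0.077,0,0,0.2,1],
    [0.0145,0.006,-0.078,0,0,0.2,1],
    [0.0145,0.006,-0.078,0,0,0.2,1],
    [0.0145,0.006,-0.078,0,0,0.2,1]
  ]
}}

```text
t: 18.45
eef_pos: [0.4542, 0.2325, 0.218]
tool_rot: [0.3, 0.065, 0.951, -0.019]
contact_force: [-0.7, -0.9, -1.4]
gripper_width: 0.269
```

Run:
```python
from h import *
o=st(-7.8,35)
D={}
for c in ['wrist','side','scene']:
    o=st(-7.8,35)
    D[c]=cap(c,c+'10'); 
    for t in ['staple','hook_mouth','hook_grip']:
        for x in bot.place_of(t,c)[:1]: print(t,c,np.array(x['location'])*[640,400],x['conf'])
    D[c]['color']=None
st(-7.8,35)
import pickle;pickle.dump(D,open('d10.pkl','wb'))
im=cv2.imread('pics/side10.png');cv2.imwrite('pics/f.png',cv2.resize(im[110:230,230:350],None,fx=5,fy=5,interpolation=2))
im=cv2.imread('pics/scene10.png');cv2.imwrite('pics/g.png',cv2.resize(im[150:270,340:460],None,fx=5,fy=5,interpolation=2))
im=cv2.imread('pics/wrist10.png');cv2.imwrite('pics/hh.png',cv2.resize(im[120:320,220:420],None,fx=3,fy=3,interpolation=2))
```

```text
t 18.45 pos [0.4542 0.2325 0.218 ] q [-0.33  0.12 -0.63  2.27  1.01  0.73 -0.28] rv [-0.11  0.05 -0.05] F [-0.7 -0.9 -1.4] w 0.269
t 18.45 pos [0.4542 0.2325 0.218 ] q [-0.33  0.12 -0.63  2.27  1.01  0.73 -0.28] rv [-0.11  0.05 -0.05] F [-0.7 -0.9 -1.4] w 0.269
staple wrist [321.024 190.52 ] 0.86
hook_mouth wrist [318.4 253.4] 0.43
hook_grip wrist [321.408 252.32 ] 0.84
t 18.65 pos [0.4541 0.2329 0.2189] q [-0.33  0.12 -0.63  2.27  1.01  0.73 -0.28] rv [-0.15  0.16 -0.08] F [-0.4 -0.2 -1.1] w 0.269
staple side [308.224 138.12 ] 0.5
hook_mouth side [283.968 162.4  ] 0.62
hook_grip side [272.576 148.08 ] 0.7
t 18.85 pos [0.4539 0.2328 0.2185] q [-0.33  0.12 -0.63  2.27  1.01  0.73 -0.28] rv [-0.13  0.13 -0.1 ] F [ 0.6  0.5 -1.5] w 0.269
staple scene [394.112 217.32 ] 0.42
hook_grip scene [386.176 181.32 ] 0.45
t 19.05 pos [0.4538 0.2328 0.2182] q [-0.33  0.12 -0.63  2.27  1.01  0.73 -0.28] rv [-0.11  0.1  -0.11] F [ 0.1 -0.5 -1.3] w 0.268
```

View pics/f.png

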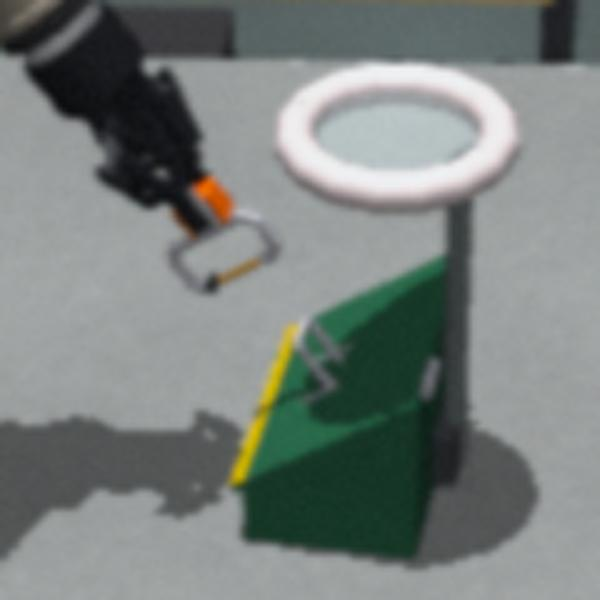

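View pics/hh.png

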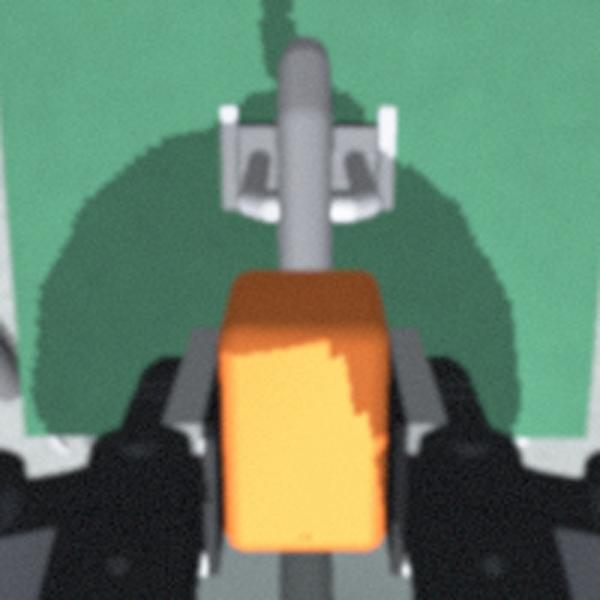

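View pics/g.png

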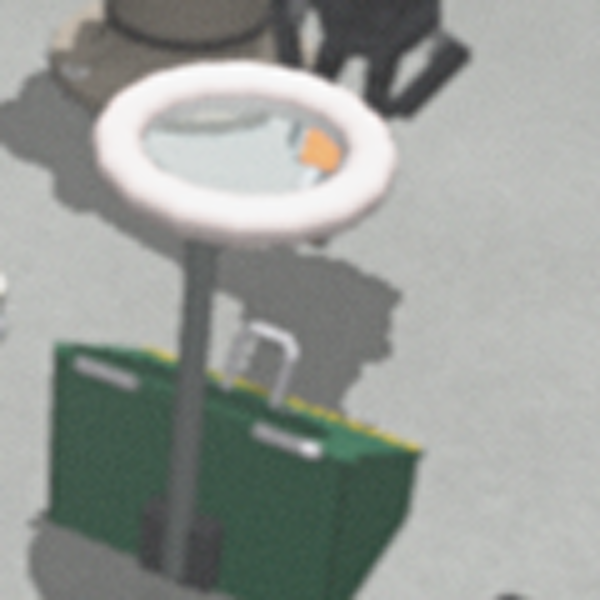

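```bash
cat > fit2.py <<'E'
from h import *
import pickle
from scipy.optimize import least_squares
D=pickle.load(open('d10.pkl','rb'));d=D['wrist']
T=np.array([.4542,.2325,.218])
q=[0.3,0.065,0.951,-0.019]; R=(Ro.from_rotvec([.11,-.05,.05],degrees=True)*Rt(-7.8,35)).as_matrix() # hook axes: x=tool x unflipped, z=-tool z
X=R[:,0];Z=-R[:,2];Y=np.cross(Z,X)
print(X,Y,Z)
obs=[((295.5,228),(-.018,-.012,.014)),((347.5,228),(-.018,.012,.014)),((297,211),(-.018,-.012,-.014)),((345,211),(-.018,.012,-.014)),((295.5,303),(.018,-.012,.014)),((348.3,303),(.018,.012,.014))]
def f(p):
    g=T+p[0]*X+p[1]*Y+p[2]*Z
    return np.ravel([proj(d,g+a*X+b*Y+c*Z)-uv for uv,(a,b,c) in obs])
r=least_squares(f,[0,0,.013]);print('grip in tool (hook axes)',r.x,r.fun.reshape(-1,2).round(1))
g=T+r.x[0]*X+r.x[1]*Y+r.x[2]*Z
for S in ([.515,.2253,.1256],[.5167,.2258,.1265],[.5175,.228,.1256]):
    S=np.array(S);v=S-g
    print(S,'proj',proj(d,S),proj(D['side'],S),proj(D['scene'],S),'in hook',v@X,v@Y,v@Z)
# intersect ray of bar with known Z distance
for uv in [(322.5,189.3)]:
    o,rr=ray(d,[uv[0]/640,uv[1]/400])
    Zs=np.array([-.5683,.0778,.8192]); 
    P0=np.array([.4953,.2301,.0606])+Zs*.042
    p=o+rr*((P0-o)@Zs)/(rr@Zs); v=p-g; print('staple by contact plane',p,'in hook',v@X,v@Y,v@Z)
print('loop pts',[ (n,proj(D['side'],g+a*X+c*Z).round(1)) for n,a,c in [('tail',-.052,-.04),('nose',.035,-.04),('pivot',-.034,-.0575),('tip',.01,-.0575),('mouth',.002,-.0575)]])
E
python3 fit2.py
```

```text
[ 0.81116955 -0.1115653   0.57407068] [0.13485005 0.99086396 0.00202027] [-0.56905134  0.07577468  0.81880326]
grip in tool (hook axes) [ 1.85563754e-03 -4.73321959e-05  4.92877957e-03] [[-1.7  1.7]
 [ 1.8  1.7]
 [ 1.4 -1.3]
 [-0.5 -1.3]
 [ 0.1 -0.6]
 [-0.9 -0.6]]
[0.515  0.2253 0.1256] proj [322.41129865 187.64827928] [289.32485824 176.0158622 ] [393.36992256 216.29560238] in hook -0.004777389522157748 0.0009253219181057689 -0.1157300995025377
[0.5167 0.2258 0.1265] proj [323.25633221 189.67967686] [289.77980867 175.75319846] [393.38980114 216.40511758] in hook -0.0029375203226340327 0.0016518172221179697 -0.11592267650503887
[0.5175 0.228  0.1256] proj [325.90635466 189.25888358] [290.03977314 175.60114125] [393.95913    216.94083514] in hook -0.003050691944604202 0.003937779727196476 -0.11694813621139294
staple by contact plane [0.51594019 0.2252463  0.12665457] in hook -0.0034033429195090403 0.0010010246936399973 -0.11540569799239447
loop pts [('tail', array([267.4, 166.4])), ('nose', array([285.7, 157.1])), ('pivot', array([274. , 167.9])), ('tip', array([283.2, 163.3])), ('mouth', array([281.5, 164.2]))]
```

```bash
cat >> fit2.py <<'E'
for dz in (.010,.013):
    r=least_squares(lambda p:f([p[0],p[1],dz]),[0,0]);print(dz,r.x,r.fun.reshape(-1,2).round(1).tolist())
    g=T+r.x[0]*X+r.x[1]*Y+dz*Z; v=p-g; print('in hook',v@X,v@Y,v@Z)
    print('loop pts',[ (n,proj(D['side'],g+a*X+c*Z).round(1)) for n,a,c in [('tail',-.052,-.04),('nose',.035,-.04),('pivot',-.034,-.0575),('tip',.01,-.0575),('mouth',.002,-.0575)]])
    print('tail corner wrist', proj(d,g-.05*X-.045*Z), proj(d,g-.052*X-.037*Z))
E
python3 fit2.py | tail -8
python3 - <<'E'
import cv2
im=cv2.imread('pics/wrist10.png');cv2.imwrite('pics/i.png',cv2.resize(im[200:320,280:365],None,fx=8,fy=5,interpolation=2))
E
```

```text
0.01 [-4.98444573e-04 -5.27841297e-05] [[-3.0, 0.9], [3.0, 0.9], [0.6, -2.7], [0.3, -2.7], [-1.0, 1.7], [0.2, 1.6]]
in hook -0.0010492608038390415 0.0010064766274335332 -0.12047691842520535
loop pts [('tail', array([266.1, 165.6])), ('nose', array([284.3, 156.3])), ('pivot', array([272.6, 167.2])), ('tip', array([281.8, 162.6])), ('mouth', array([280.2, 163.4]))]
tail corner wrist [321.39292218 138.71044536] [321.40461022 136.23397789]
0.013 [-1.89046576e-03 -5.60121442e-05] [[-3.7, 0.4], [3.7, 0.4], [0.1, -3.5], [0.8, -3.5], [-1.6, 3.1], [0.8, 3.1]]
in hook 0.00034276038258792565 0.0010097046419295427 -0.12347691842520536
loop pts [('tail', array([265.3, 165.2])), ('nose', array([283.6, 155.9])), ('pivot', array([271.9, 166.7])), ('tip', array([281.1, 162.1])), ('mouth', array([279.4, 163. ]))]
tail corner wrist [321.39143686 136.65429895] [321.40328303 134.02470117]
```

View pics/i.png

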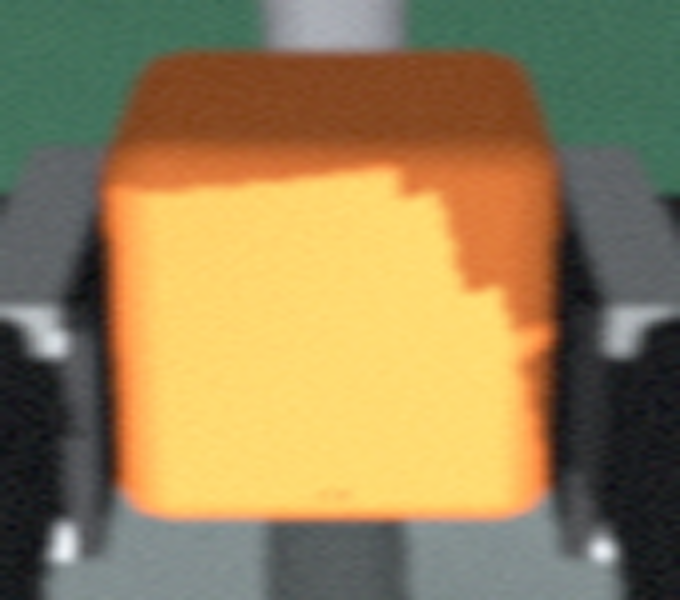

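Call:
{"op": "step_arm", "data": {
  "increments": [
    [0.006,0.0,-0.009,0,0,0,1],
    [0.014,-0.001,-0.02,0,0,0,1],
    [0.02,-0.002,-0.03,0,0,0,1],
    [0.026,-0.003,-0.038,0,0,0,1],
    [0.028,-0.003,-0.0415,0,0,0,1],
    [0.028,-0.003,-0.0415,0,0,0,1],
    [0.028,-0.003,-0.0415,0,0,0,1]
  ]
}}

```text
t: 19.63
eef_pos: [0.4816, 0.23, 0.1767]
tool_rot: [0.301, 0.064, 0.951, -0.019]
contact_force: [-0.1, 0.8, -1.1]
gripper_width: 0.269
```

Run:
```python
from h import *
o=st(-7.8,35)
S=np.array([.51594019,.2252463,.12665457])
R=Rt(-7.8,35).as_matrix();X=R[:,0];Z=-R[:,2];Y=np.cross(Z,X)
T=o['eef_pos'];g=T-.0024*X+.013*Z;v=S-g;print('bar in hook',v@X,v@Y,v@Z)
cap('wrist','w11');cap('side','s11')
im=cv2.imread('pics/s11.png');cv2.imwrite('pics/f.png',cv2.resize(im[130:210,250:330],None,fx=7,fy=7,interpolation=2))
im=cv2.imread('pics/w11.png');cv2.imwrite('pics/hh.png',cv2.resize(im[100:320,220:420],None,fx=3,fy=2.7,interpolation=2))
```

```text
t 19.63 pos [0.4816 0.23   0.1767] q [-0.34  0.23 -0.58  2.28  1.19  0.7  -0.42] rv [-0.11  0.08 -0.12] F [-0.1  0.8 -1.1] w 0.269
bar in hook 0.002050264434839816 -3.840671127086849e-05 -0.07385161262815094
```

View pics/f.png

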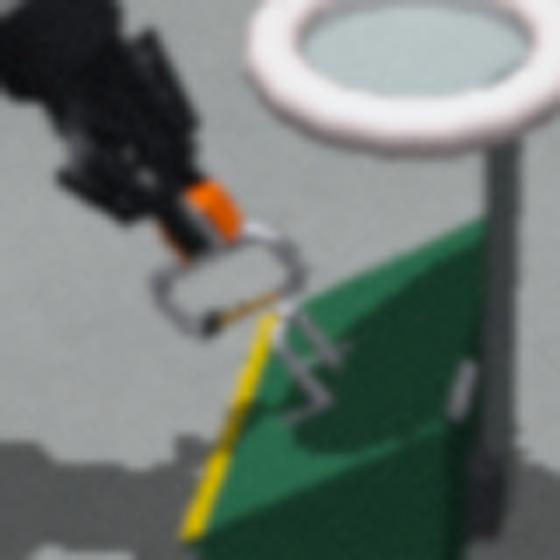

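View pics/hh.png

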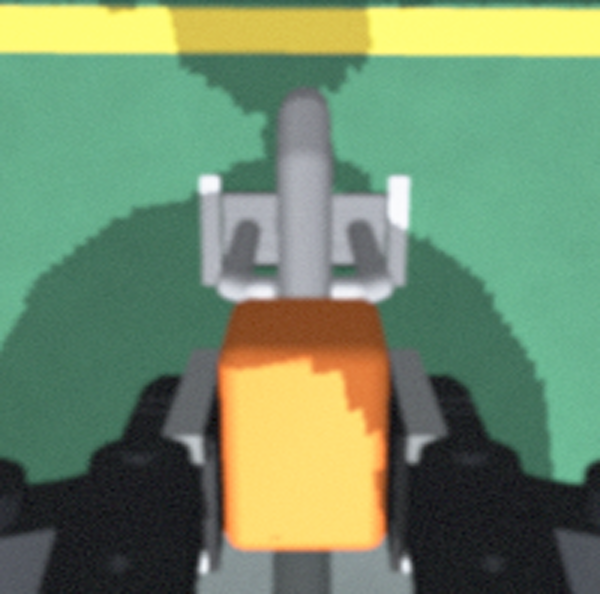

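Run:
```python
from h import *
o=st(-7.8,35)
S=np.array([.51594019,.2252463,.12665457])
R=Rt(-7.8,35).as_matrix();X=R[:,0];Z=-R[:,2];Y=np.cross(Z,X)
T=o['eef_pos'];g=T-.0024*X+.013*Z
d=cap('side','s12')
K=lambda p:((proj(d,p)-[250,130])*8).round(0)
for n,a,b,c in [('tail',-.052,0,-.04),('nose',.035,0,-.04),('pivot',-.034,0,-.0575),('tip',.01,0,-.0575),('mouth',.002,0,-.0575),('blk1',-.018,-.012,.014),('blk2',.018,-.012,.014),('blk3',.018,-.012,-.014),('blk4',.018,.012,.014)]: print(n,K(g+a*X+b*Y+c*Z))
for y in (-.017,0,.017): print('bar',y,K(S+y*Y),'lid leg base',K(S+y*Y-.042*Z))
L=lambda r,y:K(S+y*Y-(r-.096)*X-.042*Z)
print('lid front',L(.168,-.1),L(.168,.1))
for t in ['staple','hook_mouth','hook_grip','hook']:
  for x in bot.place_of(t,'side')[:1]: print(t,(np.array(x['location'])*[640,400]-[250,130])*8,x['conf'])
im=cv2.imread('pics/s12.png');z=cv2.resize(im[130:205,250:330],None,fx=8,fy=8,interpolation=cv2.INTER_LANCZOS4);cv2.imwrite('pics/f.png',z)
```

```text
t 19.73 pos [0.4817 0.2302 0.1772] q [-0.34  0.23 -0.58  2.28  1.19  0.7  -0.42] rv [-0.14  0.13 -0.13] F [ 0.3  0.5 -1.8] w 0.273
tail [185. 357.]
nose [330. 285.]
pivot [236. 369.]
tip [310. 334.]
mouth [296. 340.]
blk1 [165. 259.]
blk2 [226. 228.]
blk3 [262. 273.]
blk4 [237. 199.]
bar -0.017 [309. 388.] lid leg base [361. 452.]
bar 0 [317. 366.] lid leg base [368. 430.]
bar 0.017 [324. 345.] lid leg base [375. 409.]
lid front [203. 617.] [294. 363.]
staple [332.16 372.8 ] 0.47
hook_mouth [312.192 316.16 ] 0.46
hook_grip [228.224 226.56 ] 0.42
hook [312.192 368.   ] 0.56
```

View pics/f.png

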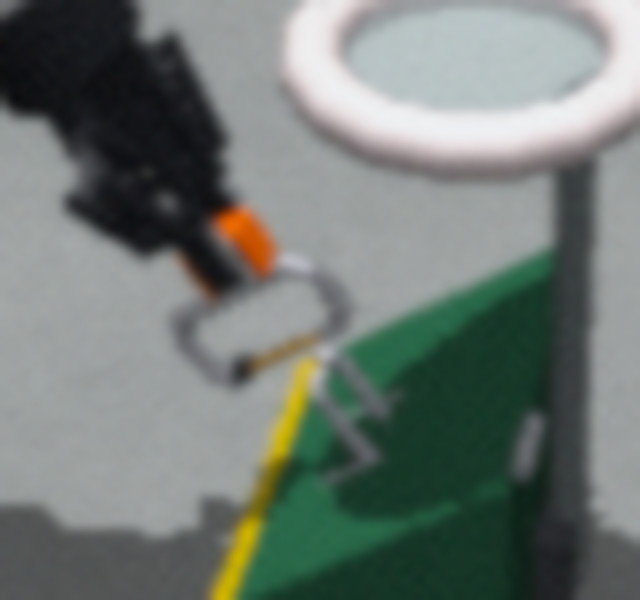

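Run:
```python
import cv2
a=cv2.imread('pics/wrist10.png')[150:200,285:360];b=cv2.imread('pics/w11.png')[160:215,285:360]
cv2.imwrite('pics/j.png',cv2.resize(a,None,fx=10,fy=10,interpolation=2));cv2.imwrite('pics/k.png',cv2.resize(b,None,fx=10,fy=10,interpolation=2))
```

```text
(no output)
```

View pics/j.png

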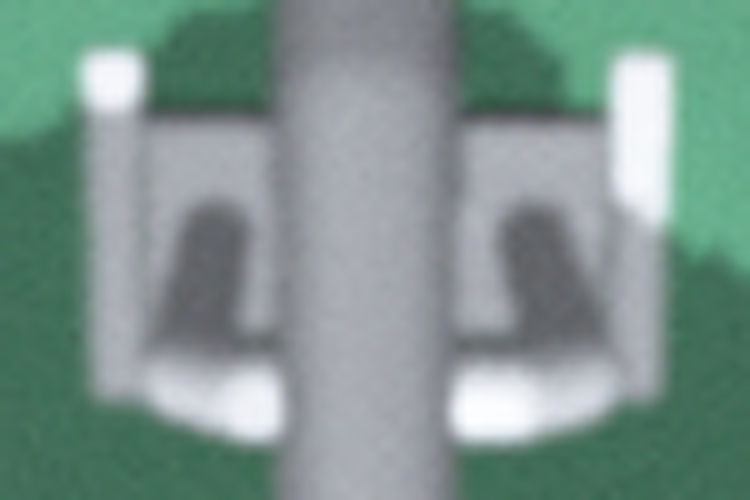

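View pics/k.png

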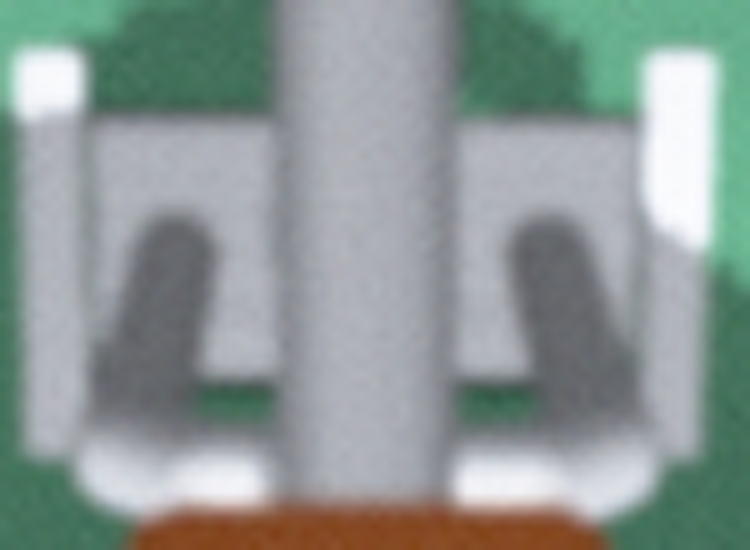

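Call:
{"op": "step_arm", "data": {
  "increments": [
    [0.001,0,0.0007,0,0,0,1],
    [0.0035,-0.0004,-0.003,0,0,0,1],
    [0.0065,-0.0008,-0.0075,0,0,0,1],
    [0.0095,-0.0012,-0.0115,0,0,0,1],
    [0.0124,-0.0016,-0.0157,0,0,0,1],
    [0.0124,-0.0016,-0.0157,0,0,0,1],
    [0.0124,-0.0016,-0.0157,0,0,0,1]
  ]
}}

```text
t: 20.57
eef_pos: [0.4939, 0.2284, 0.1603]
tool_rot: [0.3, 0.064, 0.952, -0.019]
contact_force: [-3.8, 0.5, 1.0]
gripper_width: 0.273
```

```bash
cat > bar.py <<'E'
from h import *
import sys
n=sys.argv[1]
o=st(-7.8,35)
S=np.array([.51594019,.2252463,.12665457])
R=Rt(-7.8,35).as_matrix();X=R[:,0];Z=-R[:,2];Y=np.cross(Z,X)
T=o['eef_pos'];g=T-.0024*X+.013*Z;v=S-g;F=o['contact_force'];print('bar in hook',(v@X*1e3).round(1),(v@Y*1e3).round(1),(v@Z*1e3).round(1),'F XYZ',(F@X).round(1),(F@Y).round(1),(F@Z).round(1))
cap('side','s'+n);cap('wrist','w'+n)
im=cv2.imread(f'pics/s{n}.png');cv2.imwrite(f'pics/s{n}z.png',cv2.resize(im[130:205,250:330],None,fx=8,fy=8,interpolation=cv2.INTER_LANCZOS4))
im=cv2.imread(f'pics/w{n}.png');cv2.imwrite(f'pics/w{n}z.png',cv2.resize(im[100:320,220:420],None,fx=3,fy=2.7,interpolation=2))
E
python3 bar.py 13
```

```text
t 20.57 pos [0.4939 0.2284 0.1603] q [-0.34  0.27 -0.56  2.27  1.25  0.68 -0.46] rv [-0.11  0.02 -0.14] F [-3.8  0.5  1. ] w 0.273
bar in hook 1.4 -0.2 -53.4 F XYZ -2.6 0.0 3.0
```

View pics/s13z.png

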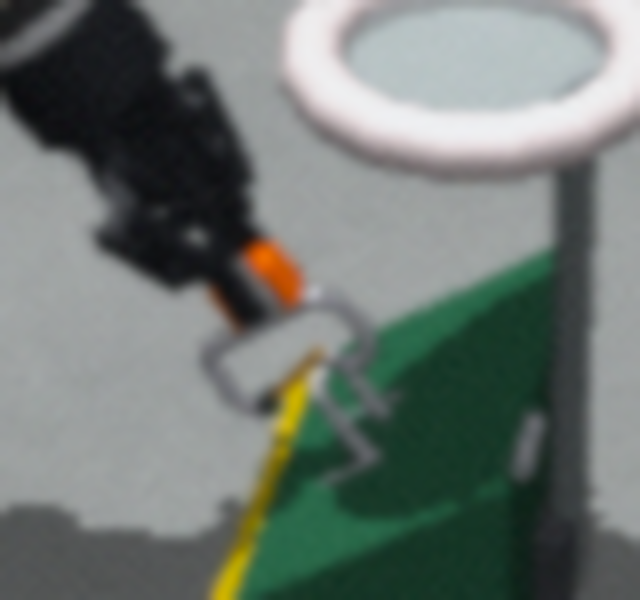

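View pics/w13z.png

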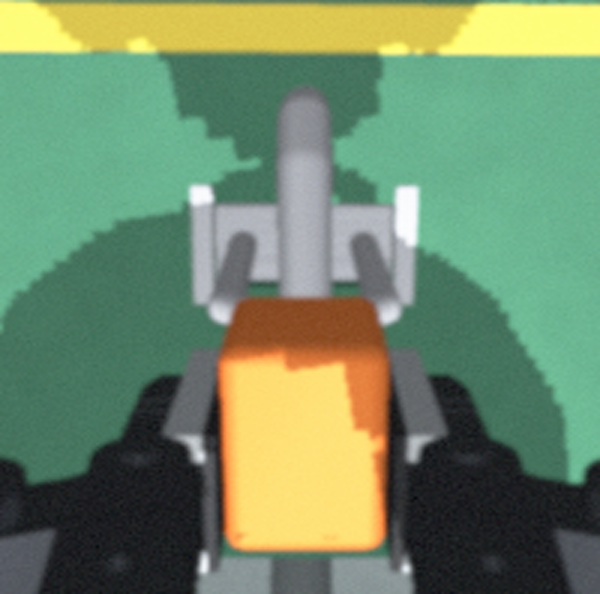

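Call:
{"op": "step_arm", "data": {
  "increments": [
    [0.0028,-0.0004,-0.0041,0,0,0,1],
    [0.0057,-0.0008,-0.0082,0,0,0,1],
    [0.0085,-0.0012,-0.0123,0,0,0,1],
    [0.0102,-0.0014,-0.0147,0,0,0,1],
    [0.0102,-0.0014,-0.0147,0,0,0,1]
  ]
}}

```text
t: 21.08
eef_pos: [0.5036, 0.2267, 0.1448]
tool_rot: [0.299, 0.064, 0.952, -0.019]
contact_force: [-5.7, 1.3, -0.9]
gripper_width: 0.268
```

```bash
python3 bar.py 14
```

```text
t 21.08 pos [0.5036 0.2267 0.1448] q [-0.34  0.31 -0.54  2.27  1.32  0.68 -0.51] rv [-0.11 -0.07 -0.13] F [-5.7  1.3 -0.9] w 0.268
bar in hook 2.2 0.2 -34.9 F XYZ -5.3 0.5 2.6
```

View pics/s14z.png

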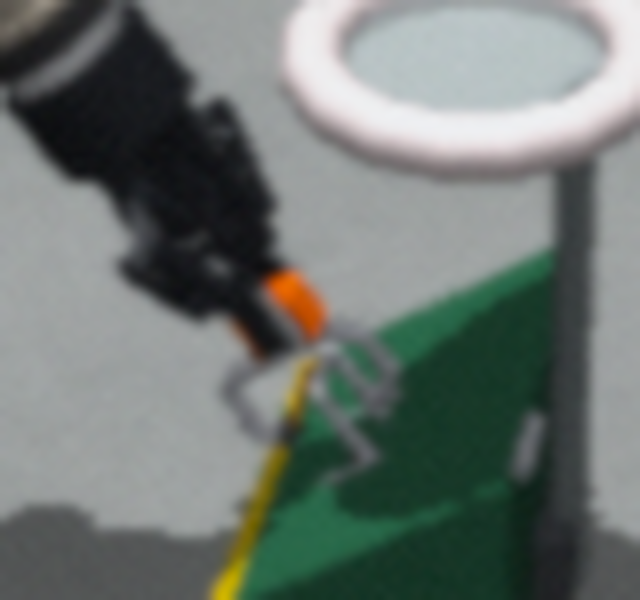

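Call:
{"op": "step_arm", "data": {
  "increments": [
    [0.0014,-0.0002,-0.002,0,0,0,1],
    [0.0028,-0.0004,-0.0041,0,0,0,1],
    [0.0042,-0.0006,-0.0061,0,0,0,1],
    [0.0045,-0.0006,-0.0066,0,0,0,1],
    [0.0045,-0.0006,-0.0066,0,0,0,1]
  ]
}}

```text
t: 21.6
eef_pos: [0.5086, 0.2254, 0.1388]
tool_rot: [0.3, 0.064, 0.952, -0.02]
contact_force: [-0.3, -0.0, -1.0]
gripper_width: 0.269
```

```bash
python3 bar.py 15
```

```text
t 21.6 pos [0.5086 0.2254 0.1388] q [-0.34  0.33 -0.54  2.27  1.34  0.67 -0.53] rv [-0.04  0.02 -0.07] F [-0.3 -0.  -1. ] w 0.269
bar in hook 1.4 0.8 -27.1 F XYZ -0.8 -0.1 -0.6
```

View pics/s15z.png

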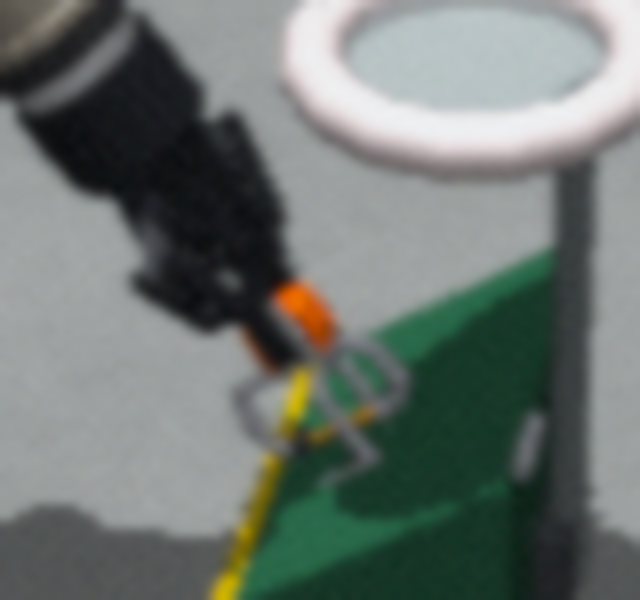

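Call:
{"op": "step_arm", "data": {
  "increments": [
    [-0.0024,0.0003,-0.0017,0,0,0,1],
    [-0.0049,0.0007,-0.0035,0,0,0,1],
    [-0.0073,0.001,-0.0052,0,0,0,1],
    [-0.0097,0.0013,-0.0069,0,0,0,1],
    [-0.0097,0.0013,-0.0069,0,0,0,1]
  ]
}}

```text
t: 22.12
eef_pos: [0.4985, 0.2276, 0.1323]
tool_rot: [0.3, 0.064, 0.951, -0.019]
contact_force: [-0.5, -0.5, -1.2]
gripper_width: 0.27
```

```bash
python3 bar.py 16
```

```text
t 22.12 pos [0.4985 0.2276 0.1323] q [-0.36  0.34 -0.54  2.29  1.37  0.68 -0.58] rv [-0.09  0.06 -0.15] F [-0.5 -0.5 -1.2] w 0.27
bar in hook 13.6 0.1 -27.7 F XYZ -1.0 -0.5 -0.7
```

View pics/s16z.png

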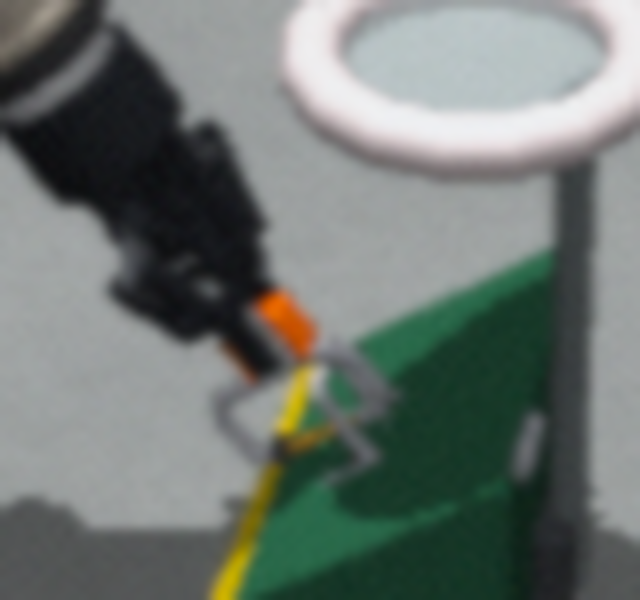

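Call:
{"op": "step_arm", "data": {
  "increments": [
    [0,0,0,0,0,0,0],
    [0,0,0,0,0,0,-0.5],
    [0,0,0,0,0,0,-1],
    [0,0,0,0,0,0,-1],
    [0,0,0,0,0,0,-1],
    [0,0,0,0,0,0,-1],
    [-0.006,0.001,0.008,0,0,0,-1],
    [-0.017,0.002,0.025,0,0,0,-1]
  ]
}}

```text
t: 22.88
eef_pos: [0.4819, 0.2285, 0.1564]
tool_rot: [0.299, 0.065, 0.952, -0.02]
contact_force: [-0.3, -0.3, -0.7]
gripper_width: 0.997
```

```bash
python3 bar.py 17
```

```text
t 22.88 pos [0.4819 0.2285 0.1564] q [-0.36  0.27 -0.57  2.29  1.26  0.69 -0.5 ] rv [-0.02 -0.06 -0.02] F [-0.3 -0.3 -0.7] w 0.997
bar in hook 13.3 1.4 -56.9 F XYZ -0.6 -0.3 -0.4
```

View pics/s17z.png

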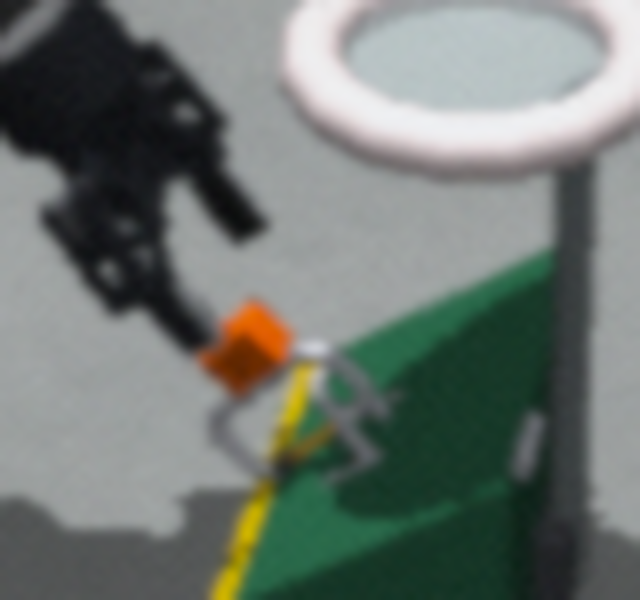

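View pics/w17.png

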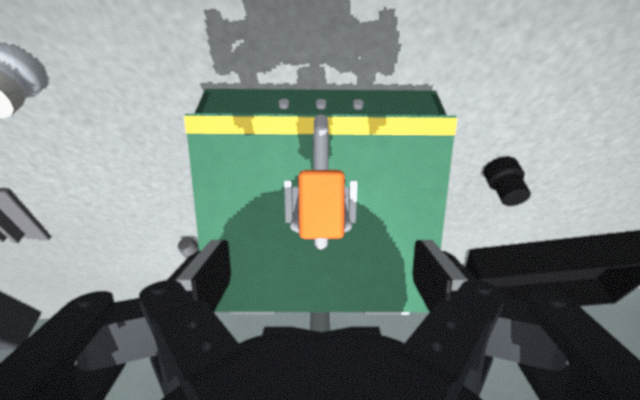

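Call:
{"op": "step_arm", "data": {
  "increments": [
    [-0.017,0.002,0.025,0,0,0,-1],
    [-0.034,0.004,0.049,0,0,0,-1],
    [-0.045,0.006,0.065,0,0,0,-1],
    [-0.045,0.006,0.065,0,0,0,-1],
    [-0.045,0.006,0.065,0,0,0,-1],
    [-0.045,0.006,0.065,0,0,0,-1],
    [-0.045,0.006,0.065,0,0,0,-1],
    [-0.045,0.006,0.065,0,0,0,-1]
  ]
}}

```text
t: 23.65
eef_pos: [0.4374, 0.2347, 0.2215]
tool_rot: [0.3, 0.065, 0.952, -0.02]
contact_force: [-0.1, 0.4, -0.3]
gripper_width: 1.0
```

```bash
python3 bar.py 18; sleep 0; python3 bar.py 19
python3 - <<'E'
from h import *
cap('scene','sc19')
a=cv2.imread('pics/s18.png').astype(int);b=cv2.imread('pics/s19.png').astype(int)
print(np.abs(a-b)[130:205,250:330].max(), np.abs(a-b)[130:205,250:330].mean())
im=cv2.imread('pics/sc19.png');cv2.imwrite('pics/sc19z.png',cv2.resize(im[180:280,350:450],None,fx=6,fy=6,interpolation=2))
E
```

```text
t 23.65 pos [0.4374 0.2347 0.2215] q [-0.35  0.09 -0.64  2.29  0.98  0.74 -0.28] rv [-0.04 -0.01 -0.05] F [-0.1  0.4 -0.3] w 1.0
bar in hook 12.8 1.3 -136.1 F XYZ -0.3 0.4 -0.1
t 23.75 pos [0.4373 0.2351 0.2218] q [-0.35  0.09 -0.64  2.29  0.98  0.74 -0.28] rv [-0.06  0.01 -0.07] F [ 0.3 -0.4 -0.3] w 1.004
bar in hook 12.7 1.0 -136.4 F XYZ 0.1 -0.4 -0.5
25 1.1627222222222222
```

View pics/s19z.png

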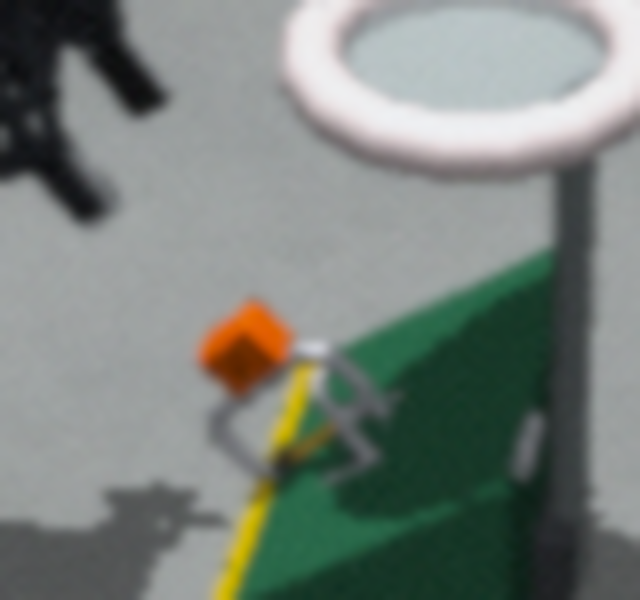

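View pics/w19.png

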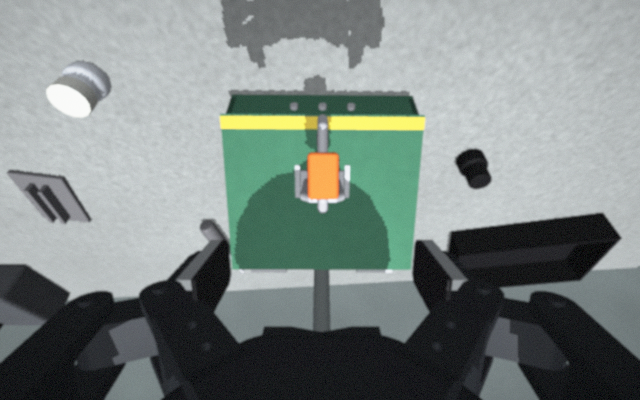

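View pics/sc19z.png

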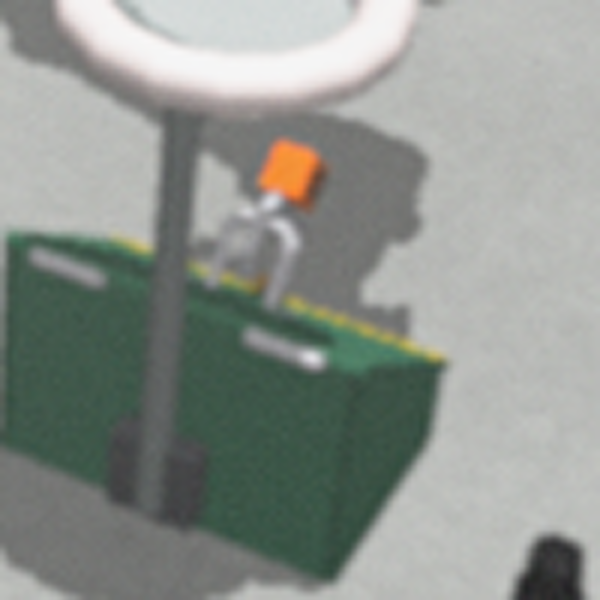

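Run:
```python
import cv2
from h import *
ims=[cap('side')['color'].astype(float) for _ in range(6)]
m=np.mean(ims,0).astype(np.uint8)[:,:,::-1]
cv2.imwrite('pics/z.png',cv2.resize(m[163:197,270:310],None,fx=17,fy=17,interpolation=cv2.INTER_CUBIC))
```

```text
(no output)
```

View pics/z.png

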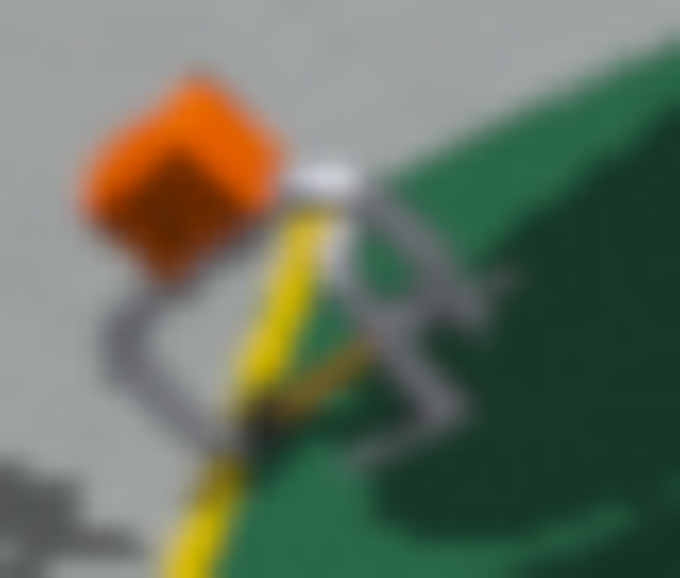

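```bash
python3 -c "
from h import *
print(bot.get_obs()['t'],bot.hand_in())"
```

```text
the job is handed in; nothing more can be done
24.2 None
```

I shut the lid, pressed the hook onto the staple's bar, let it go and handed the job in at about 24 s. No verdict was reported.

**What I did**
- I pushed the lid down with shut fingers, leaning 35 degrees. It shut, the staple came up through the slot, and the final push reached about 60 N.
- I picked the hook off its stand and pressed it onto the bar. The gate swung wide open, and about 31 mm in the pressing force dropped to nearly zero and the picture showed the gate shut.
- I drew the hook back 12 mm, opened the fingers and backed the gripper well away.

**Last checks**
- **Hook:** it hangs on the staple with the bar inside the loop, tipped back with its tail end resting on the lid. It looks the same in pictures taken 0.9 s apart.
- **Gate:** in the side picture it lies parallel to the hook's spine, to about 2 degrees, so it looks shut. That picture is too coarse to confirm the 0.08 rad limit directly.
- **Lid:** it looks fully shut.
- **Loose things:** the tin and connector look undisturbed in the last pictures, and I saw no contact with any of the four. I did not re-measure them, and the pot was not in the last views.

**What went wrong or disagreed**
- My first approach to the lid ran two joints to their range limits, so I turned the tool half a turn and came in again.
- The side and wrist cameras differed by about 3 mm on where the bar sat along the hook. I aimed between them and it went in.

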